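# Hang the red picking bin on the bench rack's cleat

### The job

Pick up the empty red picking bin by its sloping white tab and hang it on the metal cleat of the bench rack: tip its front up by some 15 degrees so that the sloping metal strip on its back dips behind the cleat's lip, then lower the front until the bin hangs level, fully down in the cleat with its whole strip on it and its back against the lower bar. Let go, and leave the bowl, the jar and the roll where they are.

Things in the scene. Friction and masses are not known exactly. Their poses are not given: they have to be found in the camera images.
- bin: Loose open red plastic bin, 80 deep (x) x 96 wide (y) x 80 high, 0.13-0.26 kg. Origin: centre of underside. x: from front (white tab side) to back, z up as it stands level. Walls, floor 4 thick. Sides 50 high, but 80 from x=-5 to the back. Back wall 80 high, outer face x=40. Front wall 44 high, outer face x=-40. Hung home: level, origin at (-70.5, y, 86.5) in the rack frame, y within +-30.
- bin_tab (a point): Grip point: middle of the white tab's width and thickness, at (-53.9, 0, 69.4) in the bin frame, axes as the bin's. Flat tab 6 thick, 90 wide, rising from the front wall's top 53 mm along its slope, leaning 32 degrees from vertical, up and outward (-x); 23 mm of it lie above this point. Pinch across the thickness, fingers pointing down the slope (down and toward the bin's back).
- strip_edge (a point): Middle of the free lower edge (lower face) of the bare metal strip on the bin's back, at (67, 0, 47) in the bin frame, axes as the bin's. The strip, 5 thick, 90 wide, slopes down and backward at 45 degrees, from (40, 0, 74) on the back wall to this edge; its upper corner reaches x=70.5. The wedge between strip and back wall goes over the cleat.
- rack: Fixed open metal rack on the bench, 300 wide (y), 300 high. Origin: on the bench below the middle of its plywood backing board's front face. x points away from its working side (a hung bin has the same axes), z up. Board: front face x=0, 270 wide, z 100-190. Posts 20 square at y=+-140. Base plate 12 high, x -40 to 105. Lower bar for the bin's back: z 89-114, front face x=-30.5.
- cleat_lip (a point): Middle of the cleat's lip (upper edge of its inner face), at (-24, 0, 154) in the rack frame, axes as the rack's. Cleat: metal plate 5 thick, 150 wide, rising at 45 degrees from the board's face (x=0, z=130) forward and up to this lip; V groove open upward between it and the board. Bin home: strip edge 20.5 mm behind (+x) and 20.5 below the lip.
- lamp_bar (a point): Middle of the lamp bar that crosses over the front of the rack above the cleat: 20 deep, 300 wide, 20 high, centre at (-60, 0, 290) in the rack frame, underside at z=279.5; axes as the rack's. The gripper must lean back, toward the rack's working side, to pass in front of and below it.
- bowl: White open bowl, 130 across, 55 high, loose on the bench; bystander. Origin: centre of its underside.
- jar: Orange closed jar with a white cap, 56 across, 95 high, loose; bystander. Origin: centre of its underside.
- tape: Yellow roll lying flat, 90 across with a 60 hole, 24 high, loose; bystander. Origin: centre of its underside.
There are look-alikes about, which are no part of the job. Several things have the shape of the bin; the one meant has the colours described above.

How it is judged:
By the outcome, as a careful person would: the job done as asked, in the order asked, and still so for the second after the job is handed in, with the robot touching nothing.
It also fails if it takes over 58 s, if anything falls off the work surface, if the arm or the gripper's body presses on something with over 40 N, if the wrist force passes 120 N, or if a joint passes its speed limit or range.

### The arm

A 7-joint arm with a two-finger parallel gripper is mounted at the origin on the work surface. World frame = base frame: x ahead of the robot, y to its left, z up, the work surface at z = 0. Lengths are in mm, angles in rad, forces in N, time in s.
With the tool pointing down it reaches from about 400 to 875 mm from the base axis. Payload 6.5 kg.
Tool frame: the origin (TCP) lies at the very end of the fingers, on their centre line; the grasp point (between the pads) lies 19 mm behind it (ctrl.grip_point_offset is the distance from the TCP to the grasp point, in mm); x points along the fingers, y is the direction in which the jaws open and shut, and the axes are right-handed (so a half turn about x gives the same grasp; the last joint's range is limited). The gripper opens to 85 mm and grips with 20 to 120 N. Pads are 22 mm wide; open, the fingers measure 114 mm over their backs; the gripper's body (76 mm by 85 mm) begins 54 mm behind the grasp point. The pads swing forward as they close: fully open they stand 13 mm farther back than shut.
Start: joints at [-1.167, 0.536, -0.004, 1.538, 0.003, 1.067, -0.071], TCP at [294.254, 579.573, 231.29] pointing down, gripper open.
Joint ranges: [-2.7, 2.7], [-0.37, 2.16], [-1.27, 1.26], [0.24, 2.4], [-1.31, 4.45], [0.19, 1.91], [-2.76, 2.76]. Speed limits (rad/s): [2.39, 2.39, 3.14, 3.14, 3.14, 3.14, 3.14].

### API

Orientations are given as a unit quaternion [x, y, z, w].
In Python, from plant import ctrl, optics gives the robot as it stands. The module is installed in compiled form; this text tells all that it offers.
- The arm moves only by the tool send_rows, never from a script. Its argument "plan" is a list of rows, each a list of 7 numbers: the shift along the tool's x, y, z in mm, then the turn, a rotation vector about the tool's x, y, z in degrees, then the opening, from 0 (shut) to 1 (fully open). In form: [[tx, ty, tz, wx, wy, wz, jaw], ...]. A call has 1 to 12 rows; each row is the pose to reach, as a shift and turn from the pose commanded when the call began, along the tool's axes at that moment; what a row does not reach only later rows make up. A row lasts 1/12 s, in which the tool goes at most 41.7 mm and 7.16 degrees, less where a joint would pass 70% of its speed; a pose out of reach is approached as far as the arm can. A call with a gripper value outside its range is refused whole. The fingers move at their own pace and stop on an object; "newtons" is the grip in N (left out, the last holds). Time passes only in rows, so rows that repeat a pose let the fingers close. It gives the time, the measured TCP pose, the force and the opening at its end, in the units of the state.
- ctrl.sense(): the state, without advancing time (a new reading comes with each control period).
- optics.camera(name): name is "scene" or "top" or "wrist"; returns a dict with "color" (420x560x3 uint8, red, green, blue), "fx", "fy", "cx", "cy" (pixels), "world_from_camera" (4x4, takes a point from camera to world coordinates); the wrist camera has in their place "hand_eye" (4x4, takes a point from camera to tool coordinates, whose origin is the TCP and whose axes are the tool frame's). Camera axes: x right, y down, z forward; pixel columns grow to the right and rows downward; lengths in mm; the calibration is good to about 2 mm. A picture is of the moment at which its call begins: read the wrist's pose just before it. There is no depth.
- ctrl.job_done(): hands the job in, once; it reports no verdict.
Trained networks look in the newest picture that a camera, given by its name, has taken for a name from the list of things; names that differ only in an ending like _2 or _b are one class to them, and where a whole thing is asked for, a point or a joint stands for the part that bears it (a point fixed in the world has none). Each returns a list of dicts, best first, with "score" (0 to 1); they miss things now and then, are a little off and sometimes report something else, mostly with a low value. They report only what shows in the picture. A call takes as long as a camera call. They do not tell look-alikes from the thing itself.
- optics.trace(camera, name): "region" (420x560 bool, what is visible of it) and "xy" ([column, row] in pixels, amid what is visible of it).
The state is a dict: "clock": time; "qpos": joint angles; "qd": joint speeds; "joint_torque": joint torques, N m; "eef_pos": TCP position; "ee_rot": TCP orientation; "wrist_force": force on the tool from outside, world axes, zero at the start; "wrist_torque": the same for the moment, N m; "finger_gap": opening from 0.0 (shut) to 1.0 (fully open).
Only numpy, scipy, OpenCV 4.12 (cv2) and the standard library are available. Lean on these libraries where they do the work, as an engineer would, in place of code of your own. Each camera call takes 0.05 s, during which the arm holds its last target.

## Working session

There is one attempt and no reset: what is moved stays moved. The work goes in short steps, Python scripts to look and compute and a tool call to move; the robot and the scene stay as the last step left them, time stands still between calls to the robot, and variables do not carry over. Pictures are saved under pics/ and viewed, and the job is handed in when it is done.

Besides the shell and the picture viewer there is one more tool, called after "Request:" as name(argument=value, ...) on one line, values as JSON. send_rows: Moves the arm, as the interface text tells. Its arguments: {"type":"object","properties":{"plan":{"type":"array","items":{"type":"array","items":{"type":"number"}}},"newtons":{"type":"number"}},"required":["plan"]}

```bash
mkdir -p pics
cat > h.py <<'E'
import numpy as np, cv2
from scipy.spatial.transform import Rotation as R
from plant import ctrl, optics
def save(n,c):
    cv2.imwrite(f'pics/{n}.png', cv2.cvtColor(c['color'],cv2.COLOR_RGB2BGR))
E
python3 - <<'E'
from h import *
s=ctrl.sense()
for k,v in s.items(): print(k,np.round(v,3))
print(ctrl.grip_point_offset)
for n in ['scene','top','wrist']:
    c=optics.camera(n); save(n+'0',c)
    print(n,c['fx'],c['fy'],c['cx'],c['cy']); print(np.round(c.get('world_from_camera',c.get('hand_eye')),3))
    if n!='wrist':
        for t in ['bin','bin_tab','strip_edge','rack','cleat_lip','lamp_bar','bowl','jar','tape']:
            print(t,[(round(d['score'],2),np.round(d['xy']).tolist(),int(d['region'].sum())) for d in optics.trace(n,t)])
E
```

```text
clock 0.0
qpos [-1.167  0.537 -0.004  1.539  0.003  1.067 -0.071]
qd [ 0.001 -0.002  0.002 -0.     0.    -0.001  0.001]
joint_torque [ 1.0000e-03 -5.8342e+01  1.0490e+00 -2.5912e+01  1.2000e-02  9.0000e-03
  0.0000e+00]
eef_pos [293.969 579.01  230.392]
ee_rot [ 0.164  0.688 -0.165  0.688]
wrist_force [-0.075 -0.318 -0.082]
wrist_torque [-0.038  0.018  0.032]
finger_gap 1.003
18.700000000000003
scene 468.6723802121601 468.6723802121601 282.935791238136 211.92162541511857
[[ 8.210000e-01  4.520000e-01 -3.470000e-01  9.683480e+02]
 [ 5.700000e-01 -6.700000e-01  4.760000e-01 -5.483880e+02]
 [-1.700000e-02 -5.890000e-01 -8.080000e-01  1.138753e+03]
 [ 0.000000e+00  0.000000e+00  0.000000e+00  1.000000e+00]]
bin [(0.58, [265.0, 164.0], 1113), (0.57, [324.0, 164.0], 1343)]
bin_tab [(0.61, [329.0, 167.0], 1366), (0.59, [267.0, 162.0], 1145)]
strip_edge [(0.79, [266.0, 162.0], 1081), (0.67, [332.0, 165.0], 1286)]
rack [(0.91, [357.0, 262.0], 8162)]
cleat_lip [(0.78, [359.0, 264.0], 8340)]
lamp_bar [(0.84, [358.0, 262.0], 7913)]
bowl [(0.76, [185.0, 348.0], 2309)]
jar [(0.81, [400.0, 189.0], 
[... 353 characters left out ...]
]
bin [(0.81, [187.0, 310.0], 2246), (0.76, [152.0, 231.0], 2297)]
bin_tab [(0.97, [151.0, 229.0], 2235), (0.84, [186.0, 312.0], 2222)]
strip_edge [(0.85, [150.0, 232.0], 2224)]
rack [(0.72, [260.0, 136.0], 7249)]
cleat_lip [(0.9, [260.0, 141.0], 7195)]
lamp_bar [(0.56, [261.0, 137.0], 7300)]
bowl [(0.7, [424.0, 235.0], 2124)]
jar [(0.91, [150.0, 154.0], 608)]
tape [(0.89, [262.0, 226.0], 626)]
wrist 360.43095462534336 360.43095462534336 281.55622162647114 212.74317364981985
[[ 1.00000e-03 -3.21000e-01  9.47000e-01 -1.41991e+02]
 [ 1.00000e+00  1.00000e-03 -1.00000e-03 -5.84000e-01]
 [-0.00000e+00  9.47000e-01  3.21000e-01 -8.27510e+01]
 [ 0.00000e+00  0.00000e+00  0.00000e+00  1.00000e+00]]
```

View pics/scene0.png

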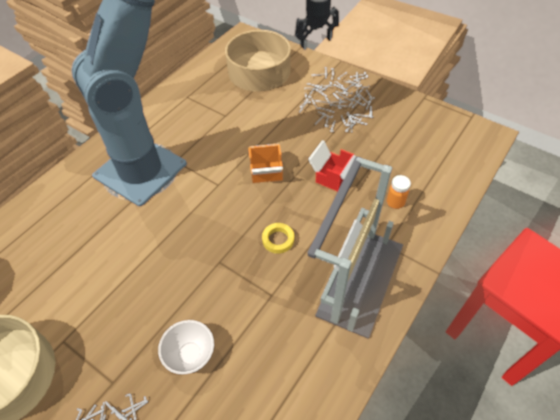

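View pics/top0.png

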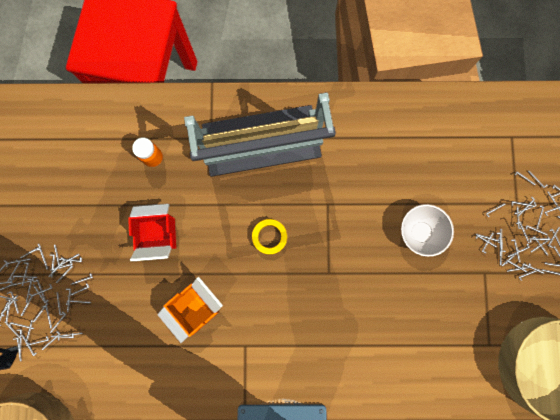

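View pics/wrist0.png

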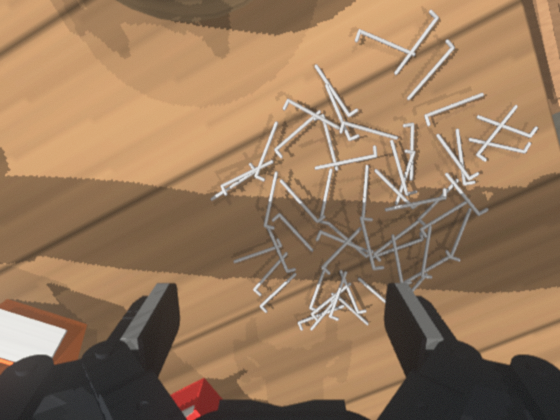

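Run:
```python
import cv2
t=cv2.imread('pics/top0.png'); s=cv2.imread('pics/scene0.png')
cv2.imwrite('pics/z1.png',cv2.resize(t[190:275,110:195],(595,595),interpolation=cv2.INTER_CUBIC))
cv2.imwrite('pics/z2.png',cv2.resize(t[85:185,175:345],(800,470),interpolation=cv2.INTER_CUBIC))
cv2.imwrite('pics/z3.png',cv2.resize(s[130:350,295:415],(327,600),interpolation=cv2.INTER_CUBIC))
```

```text
(no output)
```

View pics/z1.png

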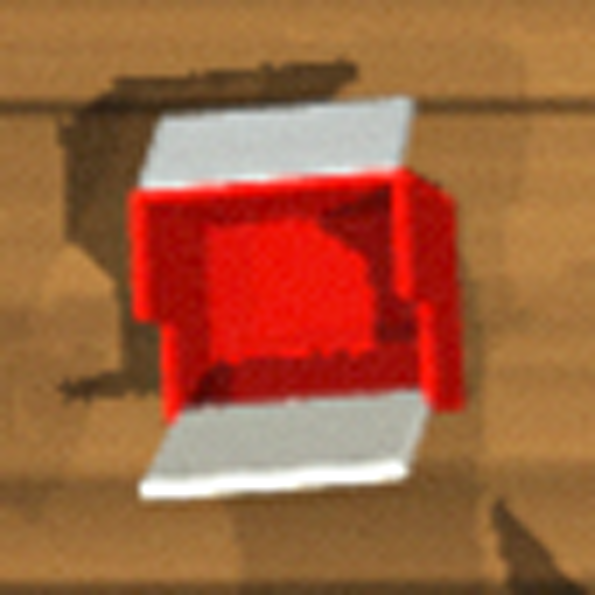

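View pics/z2.png

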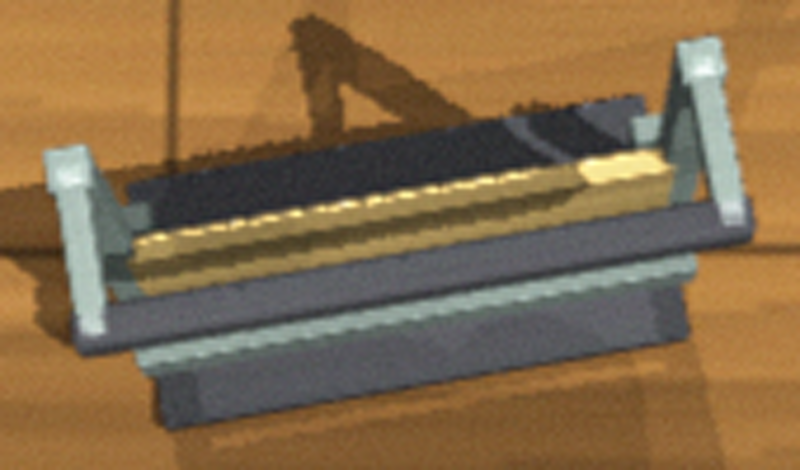

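View pics/z3.png

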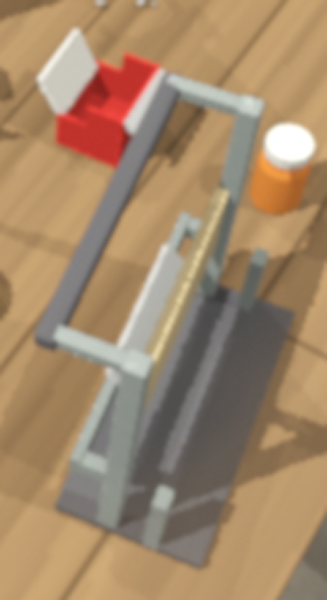

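```bash
cat >> h.py <<'E'
from scipy.optimize import least_squares
def proj(c,P,W=None):
    W=c['world_from_camera'] if W is None else W
    P=np.atleast_2d(P); M=np.linalg.inv(np.array(W)); q=P@M[:3,:3].T+M[:3,3]
    return np.c_[c['fx']*q[:,0]/q[:,2]+c['cx'], c['fy']*q[:,1]/q[:,2]+c['cy']]
def T2(p,P):
    c,s=np.cos(p[2]),np.sin(p[2]); P=np.atleast_2d(np.array(P,float))
    return P@np.array([[c,s,0],[-s,c,0],[0,0,1]])+np.array([p[0],p[1],0])
def hz(z,sx,sy,ox,oy): z=np.array(z,float); return np.c_[(z[:,0]+.5)/sx-.5+ox,(z[:,1]+.5)/sy-.5+oy]
BINE=[]
def box(x0,x1,y0,y1,z0,z1):
    v=[(x,y,z) for x in(x0,x1) for y in(y0,y1) for z in(z0,z1)]
    return [(v[i],v[j]) for i in range(8) for j in range(i) if bin(i^j).count('1')==1]
def slab(a,b,n,t,w):  # centre-line ends a,b (x,z), normal n, thickness, half width
    a,b,n=map(np.array,(a,b,n)); v=[(q[0],y,q[1]) for q in (a-n*t/2,a+n*t/2,b-n*t/2,b+n*t/2) for y in(-w,w)]
    return [(v[i],v[j]) for i in range(8) for j in range(i) if bin(i^j).count('1')==1]
s32,c32=np.sin(np.radians(32)),np.cos(np.radians(32))
g=np.array([-53.9,69.4]); u=np.array([-s32,c32]); n=np.array([c32,s32])
BINE=box(-40,40,-48,48,0,44)+box(-5,40,-48,48,44,80)+slab(g-30*u,g+23*u,n,6,45)
r=2**-.5
BINE+=slab((40+2.5*r,74+2.5*r),(67+2.5*r,47+2.5*r),(r,r),5,45)
RACKE=box(-70,-50,-150,150,280,300)+box(0,0.1,-135,135,100,190)+slab((0,130),(-24,154),(r,r),.1,75)+box(-40,105,-150,150,0,12)+box(-30.5,-30.4,-140,140,89,114)
def overlay(name,img,c,items,W=None):
    o=cv2.cvtColor(img,cv2.COLOR_RGB2BGR).copy(); o=cv2.resize(o,None,fx=4,fy=4,interpolation=cv2.INTER_CUBIC)
    for f,E,col in items:
        for a,b in E:
            q=(proj(c,f([a,b]),W)+.5)*4-.5
            cv2.line(o,*[tuple(int(round(v)) for v in k) for k in q],col,1)
    return o
E
cat > fit.py <<'E'
from h import *
ct=optics.camera('top'); cs=optics.camera('scene')
z1=lambda z:hz(z,7,7,110,190); z2=lambda z:hz(z,800/170,4.7,175,85); z3=lambda z:hz(z,327/120,600/220,295,130)
Bt=[(-68.6,45,87.3),(-68.6,-45,87.3),(70.5,45,50.5),(70.5,-45,50.5),(40,48,80),(40,-48,80)]
It=z1([(140,497),(405,478),(158,117),(413,97),(131,190),(408,170)])
Bs=[(-66,45,89),(-66,-45,89)]
Is=z3([(74,30),(40,78)]) 
def f(p): return np.r_[(proj(ct,T2(p,Bt))-It).ravel()]
b=least_squares(f,[420,270,0]); print(b.x,np.round(f(b.x),1)); print('scene tab',proj(cs,T2(b.x,Bs)),Is)
Rt=[(-70,150,280),(-70,-150,280),(-70,-150,300),(-70,150,300)]
IR=z2([(83,355),(753,240),(748,200),(75,322)])
def f2(p): return (proj(ct,T2(p,Rt))-IR).ravel()
k=least_squares(f2,[650,50,0]); print(k.x,np.round(f2(k.x),1))
np.savez('pose0.npz',b=b.x,k=k.x)
for nm,c in(('top',ct),('scene',cs)):
    o=overlay('',c['color'],c,[(lambda P:T2(b.x,P),BINE,(255,255,0)),(lambda P:T2(k.x,P),RACKE,(0,255,0))])
    if nm=='top': cv2.imwrite('pics/o_top.png',o[330:1090,420:1400][:, :])
    else: cv2.imwrite('pics/o_scene.png',o[500:1400,1150:1700])
E
python3 fit.py
```

```text
[5.31921707e+02 3.22656624e+02 7.23338688e-02] [ 0.3  0.3 -0.2  0.1  0.7 -0.2 -0.2 -0.  -0.1 -0.1 -0.5 -0.2]
scene tab [[322.41566845 140.9153583 ]
 [308.45972791 159.58013228]] [[321.83944954 140.68333333]
 [309.36238532 158.28333333]]
[7.58707679e+02 4.71047354e+01 1.75292763e-01] [-0.8 -2.2 -0.2 -3.   1.9  2.6 -0.9  2.4]
```

Run:
```python
import cv2
t=cv2.imread('pics/o_top.png'); print(t.shape); cv2.imwrite('pics/o_t2.png',t[0:480,200:980]); 
s=cv2.imread('pics/o_scene.png'); cv2.imwrite('pics/o_s2.png',cv2.resize(s,None,fx=.66,fy=.66,interpolation=cv2.INTER_AREA))
```

```text
(760, 980, 3)
```

View pics/o_t2.png

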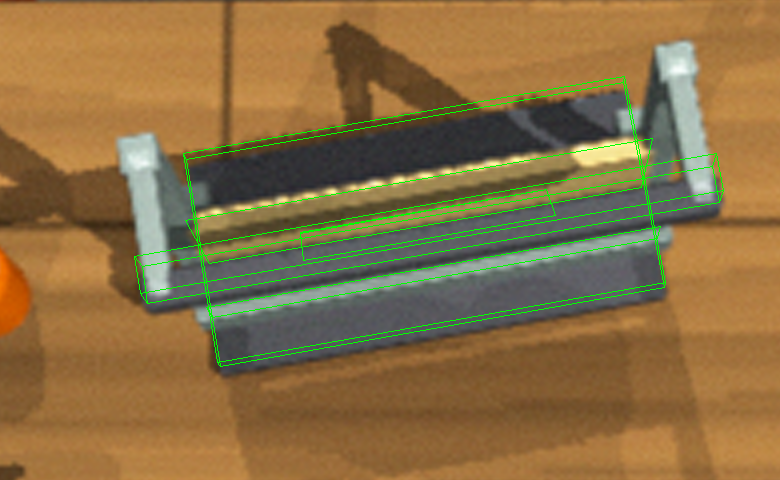

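View pics/o_s2.png

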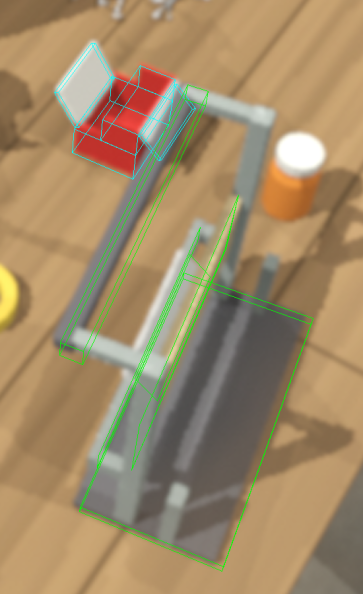

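Run:
```python
import cv2
t=cv2.imread('pics/top0.png'); s=cv2.imread('pics/scene0.png')
cv2.imwrite('pics/za.png',cv2.resize(s[235:335,300:410],None,fx=6,fy=6,interpolation=cv2.INTER_CUBIC))
cv2.imwrite('pics/zb.png',cv2.resize(s[150:250,330:420],None,fx=6,fy=6,interpolation=cv2.INTER_CUBIC))
cv2.imwrite('pics/zc.png',cv2.resize(t[95:185,180:260],None,fx=6,fy=6,interpolation=cv2.INTER_CUBIC))
cv2.imwrite('pics/zd.png',cv2.resize(t[85:175,260:345],None,fx=6,fy=6,interpolation=cv2.INTER_CUBIC))
```

```text
(no output)
```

View pics/za.png

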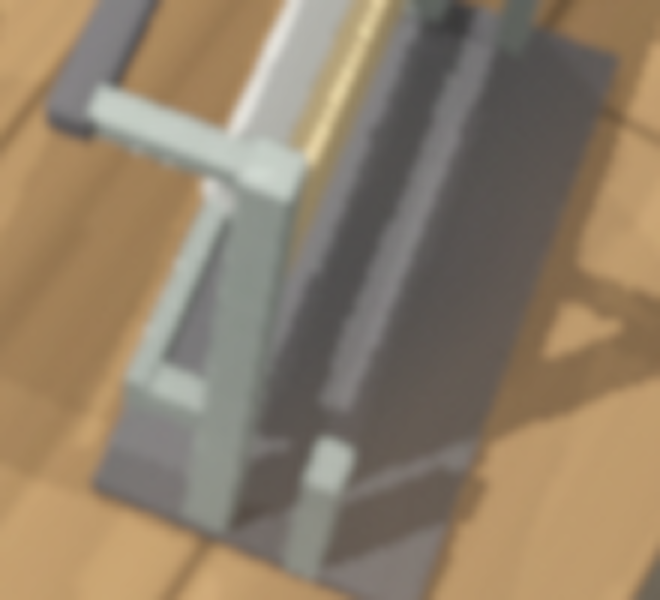

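View pics/zb.png

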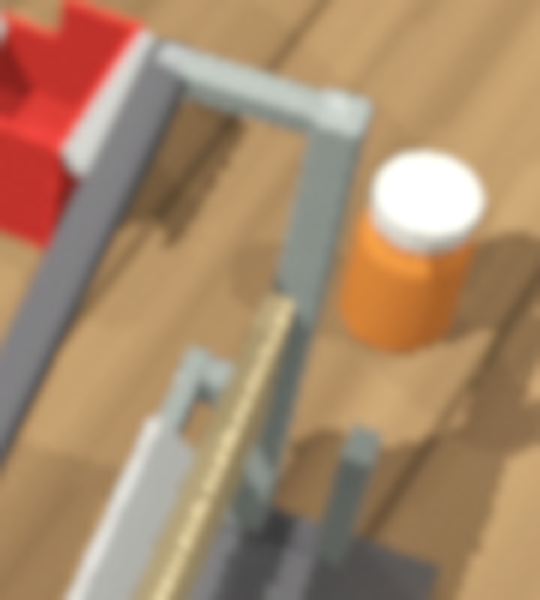

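View pics/zc.png

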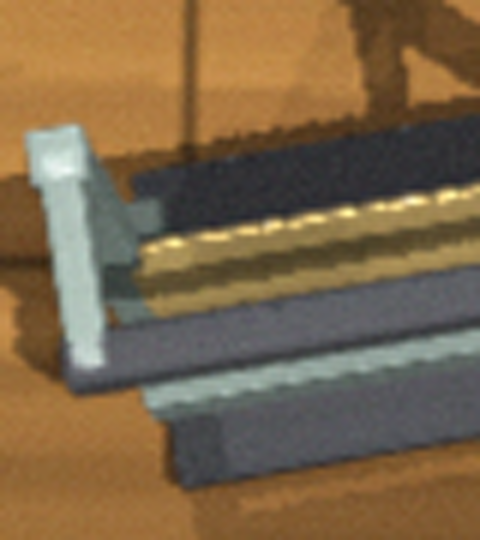

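View pics/zd.png

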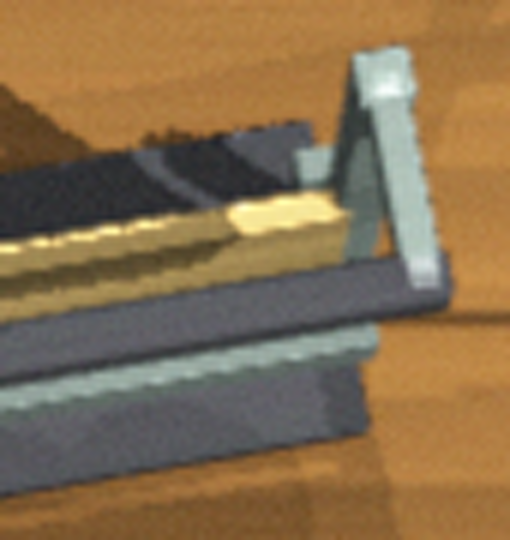

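```bash
cat > fit2.py <<'E'
from h import *
ct=optics.camera('top'); cs=optics.camera('scene')
b=np.load('pose0.npz')['b']
zc=lambda a,b:((a+.5)/6-.5+180,(b+.5)/6-.5+95); zd=lambda a,b:((a+.5)/6-.5+260,(b+.5)/6-.5+85)
za=lambda a,b:((a+.5)/6-.5+300,(b+.5)/6-.5+235); zb=lambda a,b:((a+.5)/6-.5+330,(b+.5)/6-.5+150)
T=[((-70,-150,300),zd(450,285)),((-70,-150,280),zd(449,305)),((-50,-150,300),zd(447,250)),((-70,150,300),zc(66,372)),((-70,150,280),zc(75,395)),
((-40,150,0),zc(188,488)),((-40,-150,0),zd(370,432)),((105,150,12),zc(130,178)),((105,-150,12),zd(308,122)),((0,135,190),zc(140,249)),((0,-135,190),zd(348,215))]
S=[((-70,-150,280),za(50,120)),((-50,-150,280),za(88,132)),((-70,-150,300),za(55,90)),((-40,-150,0),za(97,490)),((105,150,12),za(617,55)),((0,135,190),zb(275,292)),((-70,150,300),zb(155,45))]
def f(p,w=(1,1)): return np.r_[(proj(ct,T2(p,[t[0] for t in T]))-[t[1] for t in T]).ravel()*w[0],(proj(cs,T2(p,[t[0] for t in S]))-[t[1] for t in S]).ravel()*w[1]]
for w in((1,0),(0,1),(1,1)):
    k=least_squares(f,[750,50,.17],args=(w,),loss='soft_l1'); print(w,k.x)
print(np.round(f(k.x),1).reshape(-1,2))
np.savez('pose0.npz',b=b,k=k.x)
for nm,c in(('top',ct),('scene',cs)):
    o=overlay('',c['color'],c,[(lambda P:T2(b,P),BINE,(255,255,0)),(lambda P:T2(k.x,P),RACKE,(0,255,0))])
    if nm=='top': cv2.imwrite('pics/p_t.png',o[330:810,620:1400])
    else: cv2.imwrite('pics/p_s.png',cv2.resize(o[500:1400,1150:1700],None,fx=.66,fy=.66,interpolation=cv2.INTER_AREA))
E
python3 fit2.py
```

```text
(1, 0) [7.52575426e+02 4.57610765e+01 1.67659854e-01]
(0, 1) [7.50285694e+02 5.13626702e+01 1.70158198e-01]
(1, 1) [7.52128725e+02 4.66828872e+01 1.68643380e-01]
[[ 1.   1.3]
 [ 0.1  0.9]
 [-0.3 -2.3]
 [-1.2  1.7]
 [-0.8  0.3]
 [-1.3 -0.2]
 [-0.5  0.1]
 [-0.5 -1.9]
 [ 0.3 -1.2]
 [-2.   3.6]
 [ 0.3 -0.6]
 [-1.5  2.9]
 [ 0.9  4.3]
 [-2.1  3. ]
 [-1.1  0.8]
 [ 1.3  0.7]
 [-0.2 -0.9]
 [ 0.6 -1.5]]
```

View pics/p_t.png

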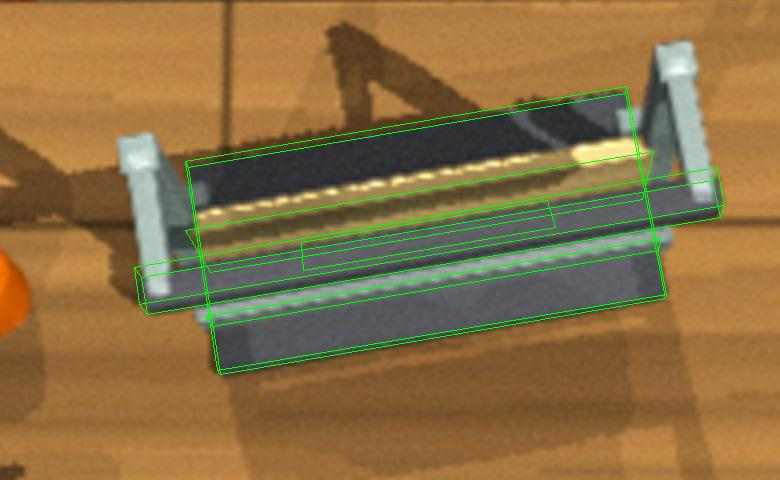

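View pics/p_s.png

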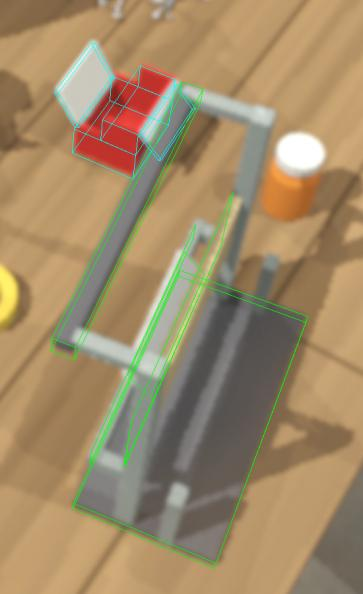

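```bash
sed -i 's/^((-40,150,0),zc(188,488))/((-40,150,0),zc(188,488))/; s/,((0,135,190),zc(140,249))//' fit2.py; python3 fit2.py
cat >> h.py <<'E'
def Ry(d): return R.from_euler('y',d,degrees=True)
def Rz(a): return R.from_euler('z',a)
GB=np.array([-53.9,0,69.4])
XT=np.array([s32,0,-c32])
def tool_in_bin(sign=1,):
    y=np.array([c32,0,s32])*sign; z=np.cross(XT,y); return R.from_matrix(np.c_[XT,y,z])
def rel(target_p,target_R,p,Rr):
    return np.round(Rr.inv().apply(np.array(target_p)-p),1), np.round((Rr.inv()*target_R).as_rotvec(degrees=True),2)
E
python3 - <<'E'
from h import *
d=np.load('pose0.npz');b=d['b'];s=ctrl.sense()
Rc=R.from_quat(s['ee_rot']); print(Rc.as_matrix().round(3))
for sg in(1,-1):
    Rt=Rz(b[2])*tool_in_bin(sg); g=T2(b,GB)[0]; tcp=g+Rt.as_matrix()[:,0]*19
    print(sg,'grip',g.round(1),'tcp',tcp.round(1),Rt.as_quat().round(4),rel(tcp,Rt,np.array(s['eef_pos']),Rc))
E
```

```text
(1, 0) [7.52019625e+02 4.61021723e+01 1.70424014e-01]
(0, 1) [7.50285694e+02 5.13626708e+01 1.70158198e-01]
(1, 1) [7.51758568e+02 4.70003249e+01 1.70187527e-01]
[[ 0.9  1.3]
 [ 0.   0.9]
 [-0.4 -2.2]
 [-1.2  1.9]
 [-0.9  0.5]
 [-1.4 -0. ]
 [-0.6  0.1]
 [-0.6 -1.6]
 [ 0.1 -1.1]
 [ 0.2 -0.5]
 [-1.4  2.8]
 [ 1.   4.2]
 [-2.1  2.9]
 [-1.1  0.6]
 [ 1.1  0.5]
 [-0.3 -1. ]
 [ 0.4 -1.6]]
[[ 0.     0.453  0.892]
 [ 0.     0.892 -0.453]
 [-1.     0.     0.   ]]
1 grip [478.2 318.8  69.4] tcp [488.2 319.5  53.3] [ 0.6056  0.365  -0.3202  0.6304] (array([ 178. , -144.1,  290.6]), array([ 57.34, -16.44,  29.09]))
-1 grip [478.2 318.8  69.4] tcp [488.2 319.5  53.3] [ 0.6304 -0.3202 -0.365  -0.6056] (array([ 178. , -144.1,  290.6]), array([-117.36,  -33.64,  -19.01]))
```

Run:
```python
from h import *
s=ctrl.sense();Rc=R.from_quat(s['ee_rot'])
print(rel([590,90,320],Rz(.17)*tool_in_bin(1),np.array(s['eef_pos']),Rc))
```

```text
(array([ -88.7, -302.7,  485.3]), array([ 51.91, -14.88,  29.63]))
```

Request:
send_rows(plan=[[-89, -303, 485, 52, -15, 30, 0.5], [-89, -303, 485, 52, -15, 30, 0.5], [-89, -303, 485, 52, -15, 30, 0.5], [-89, -303, 485, 52, -15, 30, 0.5], [-89, -303, 485, 52, -15, 30, 0.5], [-89, -303, 485, 52, -15, 30, 0.5], [-89, -303, 485, 52, -15, 30, 0.5], [-89, -303, 485, 52, -15, 30, 0.5], [-89, -303, 485, 52, -15, 30, 0.5], [-89, -303, 485, 52, -15, 30, 0.5], [-89, -303, 485, 52, -15, 30, 0.5], [-89, -303, 485, 52, -15, 30, 0.5]])

```text
clock: 2.35
eef_pos: [545.6, 162.0, 307.5]
ee_rot: [0.59, 0.392, -0.287, 0.645]
wrist_force: [0.4, 0.7, 0.1]
finger_gap: 0.498
```

Run:
```python
from h import *
s=ctrl.sense();Rc=R.from_quat(s['ee_rot'])
print(s['clock'],s['qpos'],s['eef_pos'],s['ee_rot'],s['finger_gap'])
print(rel([590,90,320],Rz(.17)*tool_in_bin(1),np.array(s['eef_pos']),Rc))
```

```text
2.35 [-0.99199103  0.03680202  0.55625524  2.16812849  0.31384021  0.41226933
 -0.52862205] [545.58607058 162.02364267 307.49015184] [ 0.58957988  0.39186559 -0.28730183  0.64520894] 0.49807341282290374
(array([ 6.3, 33.6, 78.4]), array([-0.18, -0.04, -0.39]))
```

Request:
send_rows(plan=[[6, 34, 78, 0, 0, 0, 0.5], [6, 34, 78, 0, 0, 0, 0.5], [6, 34, 78, 0, 0, 0, 0.5], [6, 34, 78, 0, 0, 0, 0.5]])

```text
clock: 2.68
eef_pos: [591.9, 87.4, 321.3]
ee_rot: [0.591, 0.389, -0.289, 0.645]
wrist_force: [0.5, 0.3, 0.1]
finger_gap: 0.501
```

```bash
cat >> h.py <<'E'
def wcam(n):
    s=ctrl.sense(); c=optics.camera('wrist'); save(n,c)
    M=np.eye(4);M[:3,:3]=R.from_quat(s['ee_rot']).as_matrix();M[:3,3]=s['eef_pos']
    c['world_from_camera']=M@np.array(c['hand_eye']); 
    np.savez(n+'.npz',W=c['world_from_camera'],fx=c['fx'],fy=c['fy'],cx=c['cx'],cy=c['cy'],color=c['color'])
    return c,s
E
python3 - <<'E'
from h import *
c,s=wcam('w1'); print(s['clock'],s['eef_pos'],s['qpos'])
d=np.load('pose0.npz')
o=overlay('',c['color'],c,[(lambda P:T2(d['k'],P),RACKE,(0,255,0))]); cv2.imwrite('pics/w1o.png',cv2.resize(o,(800,600),interpolation=cv2.INTER_AREA))
E
```

```text
2.6833 [591.86802468  87.44535381 321.3205677 ] [-0.80838597  0.07844699  0.59974924  2.09606203 -0.02985311  0.41439655
 -0.03885956]
```

View pics/w1o.png

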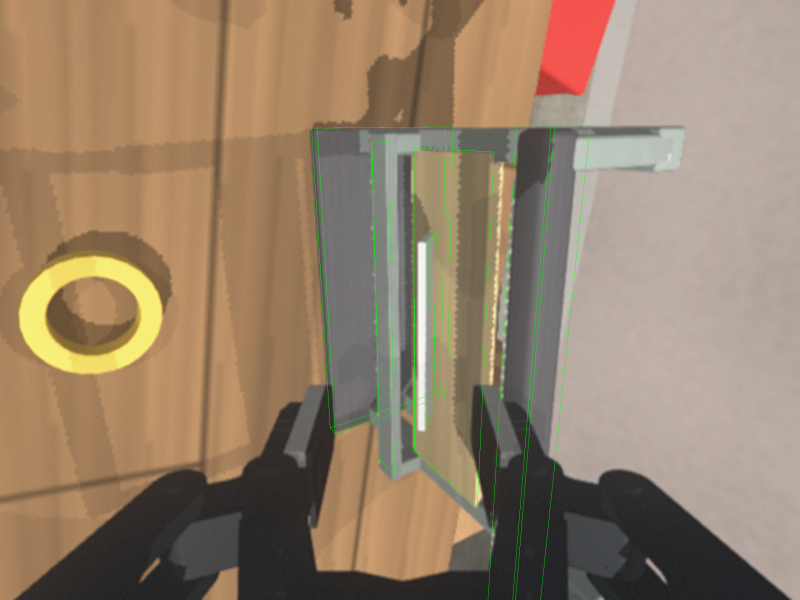

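View pics/w1.png

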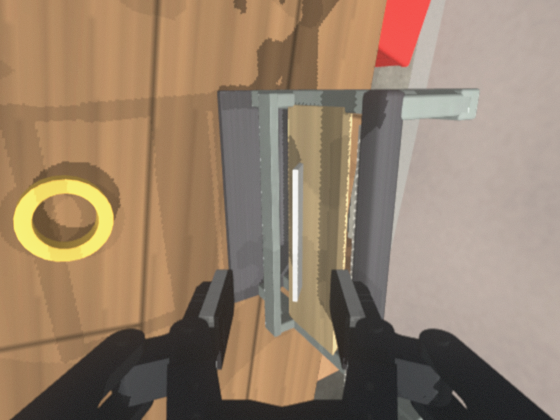

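Run:
```python
from h import *
d=np.load('pose0.npz'); z=np.load('w1.npz'); c={k:z[k] for k in('fx','fy','cx','cy')}; c['world_from_camera']=z['W']
o=overlay('',z['color'],c,[(lambda P:T2(d['k'],P),RACKE,(0,255,0))]); cv2.imwrite('pics/w1a.png',o[320:1000,850:1650]);
o=overlay('',z['color'],c,[]); cv2.imwrite('pics/w1b.png',o[320:1000,850:1650]);
print(proj(c,T2(d['k'],[(-24,75,154),(-24,-75,154),(-70,150,280),(-70,150,300),(-50,150,280)]))*4-[850,320])
```

```text
[[347.55080634 354.71821188]
 [343.29326972 880.74958502]
 [594.34146475  30.90358861]
 [701.43698132  29.80392794]
 [691.04164687  30.17819666]]
```

View pics/w1a.png

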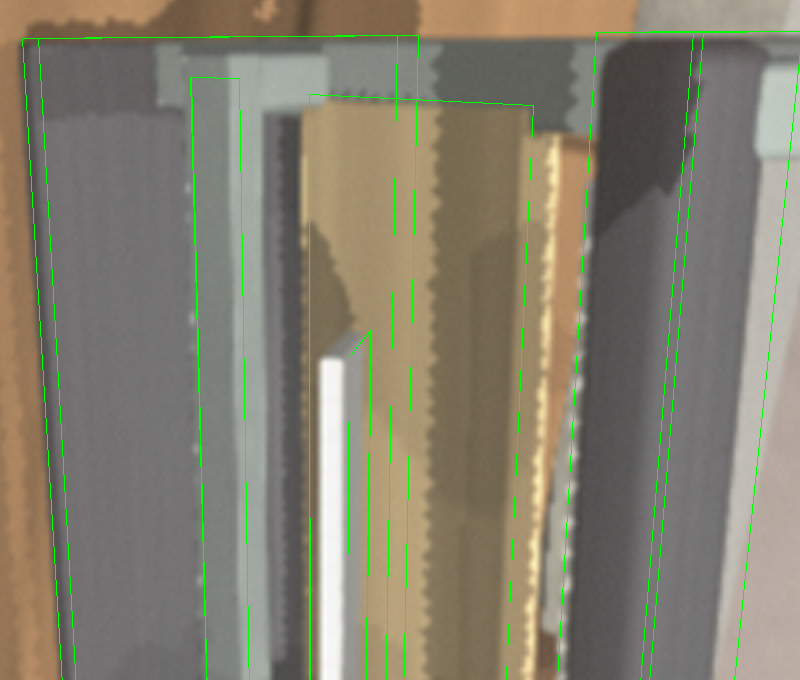

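View pics/w1b.png

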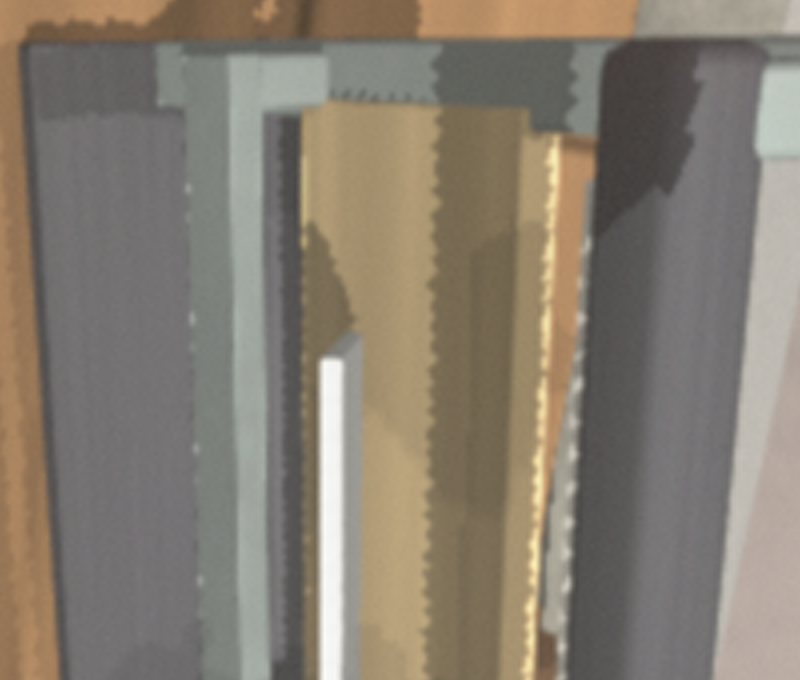

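Run:
```python
from h import *
d=np.load('pose0.npz');b=d['b'];s=ctrl.sense();Rc=R.from_quat(s['ee_rot'])
Rt=Rz(b[2])*tool_in_bin(1); X=Rt.as_matrix()[:,0]; g=T2(b,GB)[0]
print(g+X*19, rel(g+X*(19-85),Rt,np.array(s['eef_pos']),Rc))
```

```text
[488.20479022 319.48888344  53.28708617] (array([ 106.9, -196.4, -246.9]), array([ 4.33, -2.85, -0.38]))
```

Request:
send_rows(plan=[[107, -196, -247, 4.3, -2.9, -0.4, 0.5], [107, -196, -247, 4.3, -2.9, -0.4, 0.5], [107, -196, -247, 4.3, -2.9, -0.4, 0.5], [107, -196, -247, 4.3, -2.9, -0.4, 0.5], [107, -196, -247, 4.3, -2.9, -0.4, 0.5], [107, -196, -247, 4.3, -2.9, -0.4, 0.5], [107, -196, -247, 4.3, -2.9, -0.4, 0.5], [107, -196, -247, 4.3, -2.9, -0.4, 0.5], [107, -196, -247, 4.3, -2.9, -0.4, 0.5], [107, -196, -247, 4.3, -2.9, -0.4, 0.5], [107, -196, -247, 4.3, -2.9, -0.4, 0.5], [107, -196, -247, 4.3, -2.9, -0.4, 0.5]])

```text
clock: 3.73
eef_pos: [436.4, 323.8, 121.9]
ee_rot: [0.602, 0.371, -0.317, 0.632]
wrist_force: [-1.0, 0.8, 0.1]
finger_gap: 0.502
```

Run:
```python
from h import *
c,s=wcam('w2'); print(s['clock'],s['eef_pos'],s['qpos'])
d=np.load('pose0.npz');b=d['b']
o=overlay('',c['color'],c,[(lambda P:T2(d['b'],P),BINE,(255,255,0))]); cv2.imwrite('pics/w2o.png',cv2.resize(o,(800,600),interpolation=cv2.INTER_AREA))
Rc=R.from_quat(s['ee_rot']);Rt=Rz(b[2])*tool_in_bin(1); X=Rt.as_matrix()[:,0]; g=T2(b,GB)[0]
print(rel(g+X*(19),Rt,np.array(s['eef_pos']),Rc))
```

```text
3.7333 [436.4271004  323.7641735  121.94591836] [-1.42577171  0.47781234  0.53777919  2.29229381  1.20758366  0.19787801
 -2.06278225]
(array([85.3,  7.5,  8.8]), array([ 0.7 , -0.44,  0.31]))
```

View pics/w2o.png

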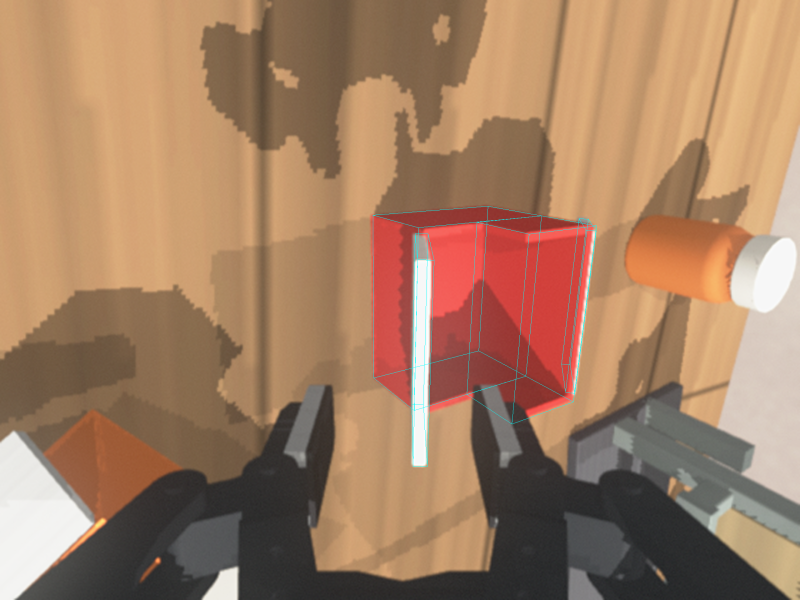

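Request:
send_rows(plan=[[30, 7.5, 8.8, 0.7, -0.4, 0.3, 0.5], [30, 7.5, 8.8, 0.7, -0.4, 0.3, 0.5], [30, 7.5, 8.8, 0.7, -0.4, 0.3, 0.5], [30, 7.5, 8.8, 0.7, -0.4, 0.3, 0.5]])

```text
clock: 4.12
eef_pos: [463.7, 310.8, 103.3]
ee_rot: [0.607, 0.361, -0.322, 0.63]
wrist_force: [-0.3, 1.1, -0.4]
finger_gap: 0.501
```

```bash
cat > gr.py <<'E'
from h import *
s=ctrl.sense(); print(s['clock'],np.round(s['eef_pos'],1),np.round(s['qpos'],3),np.round(s['wrist_force'],1),s['finger_gap'])
d=np.load('pose0.npz');b=d['b']
Rc=R.from_quat(s['ee_rot']);Rt=Rz(b[2])*tool_in_bin(1); X=Rt.as_matrix()[:,0]; g=T2(b,GB)[0]
print(rel(g+X*(19),Rt,np.array(s['eef_pos']),Rc))
E
python3 gr.py
```

```text
4.1167 [463.7 310.8 103.3] [-1.288  0.523  0.447  2.271  1.49   0.204 -2.322] [-0.3  1.1 -0.4] 0.5005871375617494
(array([55.7, -5.5, -7.2]), array([-0.4 ,  0.34, -0.18]))
```

Request:
send_rows(plan=[[15, -7, -8, -0.6, 0.4, -0.3, 0.5], [15, -7, -8, -0.6, 0.4, -0.3, 0.5], [15, -7, -8, -0.6, 0.4, -0.3, 0.5], [15, -7, -8, -0.6, 0.4, -0.3, 0.5], [15, -7, -8, -0.6, 0.4, -0.3, 0.5]])

```text
clock: 4.53
eef_pos: [465.3, 319.4, 87.6]
ee_rot: [0.605, 0.366, -0.319, 0.631]
wrist_force: [1.0, 0.1, 0.7]
finger_gap: 0.5
```

```bash
python3 gr.py
```

```text
4.5333 [465.3 319.4  87.6] [-1.255  0.56   0.405  2.256  1.622  0.206 -2.455] [1.  0.1 0.7] 0.49975913864628746
(array([41.2,  1.2,  1.6]), array([ 0.18, -0.11,  0.06]))
```

Request:
send_rows(plan=[[15, 0, 0, 0, 0, 0, 0.5], [15, 0, 0, 0, 0, 0, 0.5], [15, 0, 0, 0, 0, 0, 0.5], [15, 0, 0, 0, 0, 0, 0.5]])

```text
clock: 4.87
eef_pos: [473.1, 319.8, 74.5]
ee_rot: [0.605, 0.366, -0.32, 0.631]
wrist_force: [0.1, -0.2, 0.5]
finger_gap: 0.502
```

```bash
python3 gr.py
```

```text
4.8667 [473.1 319.8  74.5] [-1.209  0.591  0.367  2.242  1.736  0.215 -2.561] [ 0.1 -0.2  0.5] 0.5020488808924638
(array([26. ,  1.5,  1.4]), array([ 0.19, -0.08,  0.09]))
```

Request:
send_rows(plan=[[0, 1.5, 1, 0, -8, 0, 0.5], [0, 1.5, 1, 0, -8, 0, 0.5], [0, 1.5, 1, 0, -8, 0, 0.5], [10, 1.5, 1, 0, -8, 0, 0.5], [10, 1.5, 1, 0, -8, 0, 0.5], [10, 1.5, 1, 0, -8, 0, 0.5]])

```text
clock: 5.37
eef_pos: [479.7, 319.5, 66.6]
ee_rot: [0.581, 0.322, -0.361, 0.655]
wrist_force: [-0.1, 0.4, 0.4]
finger_gap: 0.497
```

```bash
python3 gr.py
```

```text
5.3667 [479.7 319.5  66.6] [-1.259  0.652  0.371  2.152  1.164  0.328 -2.057] [-0.1  0.4  0.4] 0.4969924955642503
(array([15.7,  0.1, -1.6]), array([0.23, 7.88, 0.07]))
```

Request:
send_rows(plan=[[7, 0, -1, 0, 0, 0, 0.5], [15, 0, -1, 0, 0, 0, 0.5], [15, 0, -1, 0, 0, 0, 0.5], [15, 0, -1, 0, 0, 0, 0.5]])

```text
clock: 5.7
eef_pos: [488.0, 318.1, 53.3]
ee_rot: [0.58, 0.321, -0.361, 0.655]
wrist_force: [-0.4, 0.6, 0.7]
finger_gap: 0.5
```

```bash
python3 gr.py
python3 - <<'E'
from h import *
c,s=wcam('w3')
d=np.load('pose0.npz')
o=overlay('',c['color'],c,[(lambda P:T2(d['b'],P),BINE,(255,255,0))]); cv2.imwrite('pics/w3o.png',cv2.resize(o,(800,600),interpolation=cv2.INTER_AREA))
E
```

```text
5.7 [488.  318.1  53.3] [-1.259  0.692  0.392  2.141  1.204  0.296 -2.1  ] [-0.4  0.6  0.7] 0.5004444228710337
(array([-0. ,  0.2, -1.4]), array([0.23, 7.99, 0.09]))
```

View pics/w3o.png

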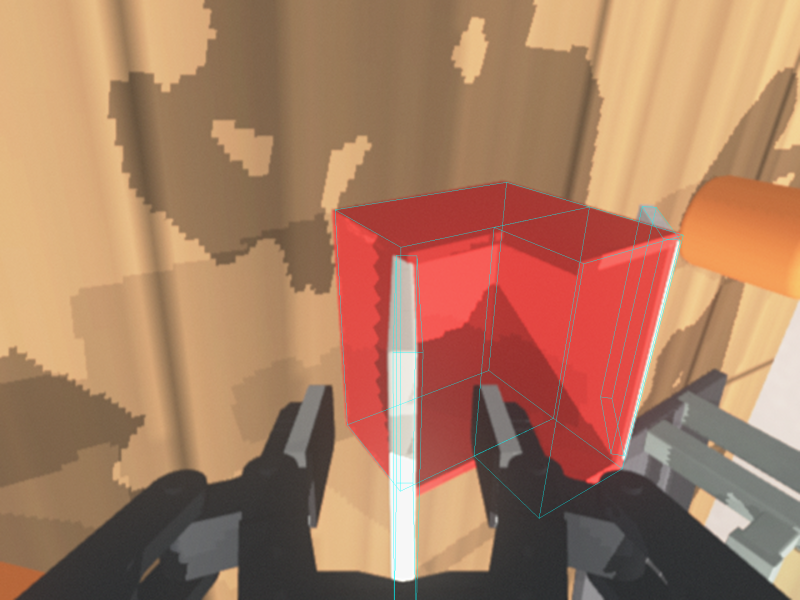

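Request:
send_rows(newtons=70, plan=[[0, -1, 0, 0, 0, 0, 0.2], [0, -1, 0, 0, 0, 0, 0.1], [0, -1, 0, 0, 0, 0, 0], [0, -1, 0, 0, 0, 0, 0], [0, -1, 0, 0, 0, 0, 0], [0, -1, 0, 0, 0, 0, 0], [0, -1, 0, 0, 0, 0, 0], [0, -1, 0, 0, 0, 0, 0]])

```text
clock: 6.42
eef_pos: [487.4, 319.2, 53.6]
ee_rot: [0.581, 0.321, -0.361, 0.655]
wrist_force: [-0.2, -0.1, 5.5]
finger_gap: 0.058
```

```bash
cat > w4.py <<'E'
from h import *
import sys
n=sys.argv[1]
c,s=wcam(n);print(s['clock'],np.round(s['eef_pos'],1),np.round(s['qpos'],3),np.round(s['wrist_force'],1),s['finger_gap'])
d=np.load('pose0.npz')
o=overlay('',c['color'],c,[(lambda P:T2(d['b'],P),BINE,(255,255,0))]); cv2.imwrite(f'pics/{n}o.png',cv2.resize(o,(800,600),interpolation=cv2.INTER_AREA))
E
python3 w4.py w4; python3 gr.py
```

```text
6.4167 [487.4 319.2  53.6] [-1.262  0.691  0.392  2.142  1.206  0.296 -2.104] [-0.2 -0.1  5.5] 0.058217617418787816
6.4667 [487.3 319.2  53.6] [-1.262  0.691  0.392  2.142  1.206  0.296 -2.104] [-0.2 -0.2  5.7] 0.06423209288875603
(array([ 0.6,  0.6, -0.4]), array([0.2 , 7.89, 0.04]))
```

View pics/w4o.png

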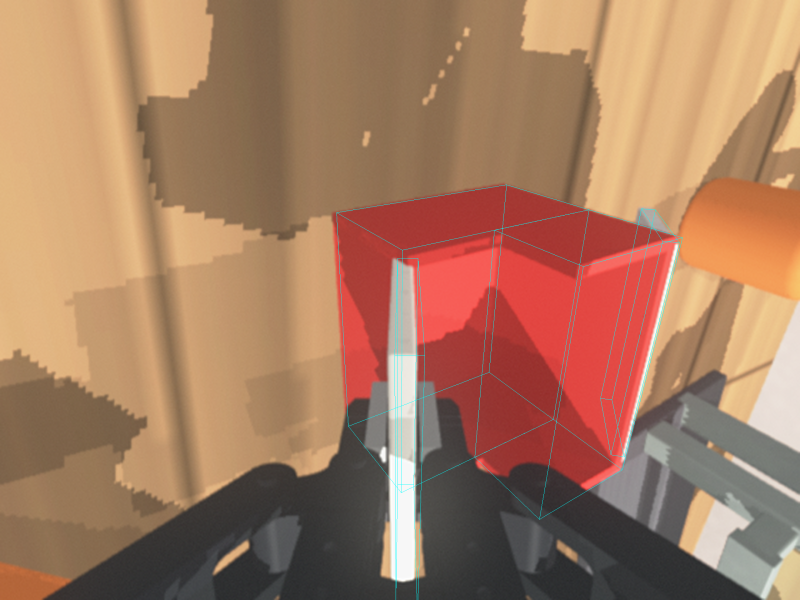

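```bash
cat >> h.py <<'E'
def pose(): s=ctrl.sense(); return np.array(s['eef_pos']),R.from_quat(s['ee_rot']),s
def edgewp(ex,ez,tip,y=0):
    """strip edge at rack (ex,y,ez), tip deg -> bin origin world, R"""
    k=np.load('pose0.npz')['k']; o=np.array([ex,y,ez])-Ry(tip).apply([67,0,47])
    return T2(k,o)[0], Rz(k[2])*Ry(tip)
def go(o,Rb):
    g=np.load('grasp.npz'); p,Rt,s=pose()
    Tt=Rb*R.from_quat(g['q']); tp=o+Rb.apply(g['p'])
    return rel(tp,Tt,p,Rt),tp.round(1)
def where():
    g=np.load('grasp.npz');k=np.load('pose0.npz')['k']; p,Rt,s=pose()
    Rb=Rt*R.from_quat(g['q']).inv(); o=p-Rb.apply(g['p'])
    Rk=Rz(k[2]); f=lambda P:(Rk.inv().apply(o+Rb.apply(P)-[k[0],k[1],0])).round(1)
    print('t',round(s['clock'],2),'F',np.round(s['wrist_force'],1),'gap',round(s['finger_gap'],3),'q',np.round(s['qpos'],2))
    print('origin',f([0,0,0]),'edge',f([67,0,47]),'euler zyx',(Rk.inv()*Rb).as_euler('zyx',degrees=True).round(2))
E
python3 - <<'E'
from h import *
b=np.load('pose0.npz')['b'];p,Rt,s=pose()
Rb=Rz(b[2]); q=(Rb.inv()*Rt); pb=Rb.inv().apply(p-[b[0],b[1],0]); print(pb,q.as_matrix().round(3))
# centre tab on the tool axis: distance of tab mid-plane from TCP along tab normal
nn=np.array([c32,0,s32]); e=(pb-GB)@nn; print('off',e); pb=pb-e*nn
np.savez('grasp.npz',p=pb,q=q.as_quat())
where()
print(go(np.array([b[0],b[1],60]),Rz(b[2])))
print(go(np.array([b[0],b[1],150]),Rz(b[2])*Ry(15)))
print('front',go(*edgewp(-60,172,15)))
E
```

```text
[-44.70974346  -0.27147775  53.55259283] [[ 0.525  0.849 -0.07 ]
 [-0.137  0.003 -0.991]
 [-0.84   0.529  0.118]]
off -0.6040667908498047
t 6.47 F [-0.2 -0.2  5.7] gap 0.064 q [-1.26  0.69  0.39  2.14  1.21  0.3  -2.1 ]
origin [-1.705e+02  3.090e+02 -3.000e-01] edge [-103.8  302.4   46.7] euler zyx [-5.61  0.   -0.  ]
((array([-50.4,  32.4,   7.1]), array([ 0.,  0., -0.])), array([487.9, 319.2, 113.9]))
((array([-126. ,   98.2,   17.8]), array([ -2.06,   0.05, -14.86])), array([503.3, 320.3, 213.5]))
front ((array([-45.6, 147.6, 316.8]), array([ -7.13,   2.38, -14.14])), array([588.6,  18.7, 207.4]))
```

Request:
send_rows(plan=[[-13, 8, 2, 0, 0, 0, 0], [-25, 16, 4, 0, 0, 0, 0], [-38, 24, 5, 0, 0, 0, 0], [-50, 32, 7, 0, 0, 0, 0], [-75, 54, 11, -0.6, 0, -5, 0], [-100, 76, 14, -1.3, 0, -10, 0], [-126, 98, 18, -2, 0, -14.9, 0], [-126, 98, 18, -2, 0, -14.9, 0], [-126, 98, 18, -2, 0, -14.9, 0], [-126, 98, 18, -2, 0, -14.9, 0]])

```text
clock: 7.3
eef_pos: [506.2, 320.4, 216.8]
ee_rot: [0.526, 0.4, -0.436, 0.611]
wrist_force: [0.6, -0.3, -1.7]
finger_gap: 0.063
```

Run:
```python
from h import *
where()
c,s=wcam('w5'); c2=optics.camera('scene'); save('s5',c2)
print('front',go(*edgewp(-60,172,15)))
```

```text
t 7.3 F [ 0.6 -0.3 -1.7] gap 0.063 q [-0.78  0.39 -0.03  1.86  0.44  0.81 -1.05]
origin [-166.9  308.7  153.4] edge [-90.5 300.7 181.7] euler zyx [-6.08 14.73  1.83]
front ((array([ 65.4,  59.7, 299.7]), array([-5.43,  1.74,  0.86])), array([588.6,  18.7, 207.4]))
```

View pics/w5.png

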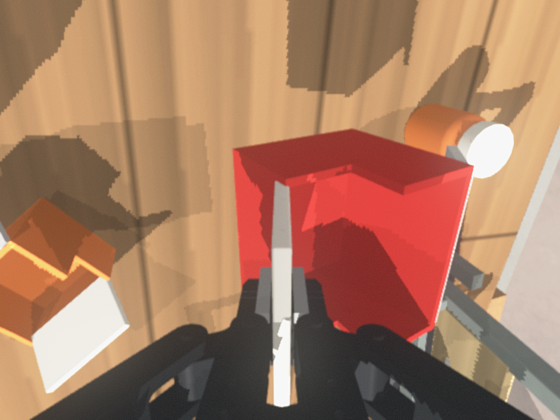

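View pics/s5.png

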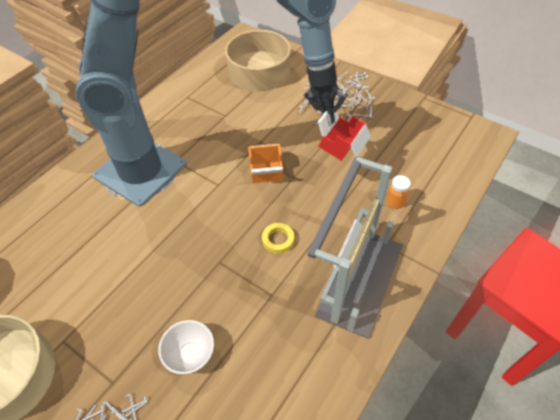

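Request:
send_rows(plan=[[8, 7, 37, -0.7, 0.2, 0.1, 0], [16, 15, 74, -1.4, 0.4, 0.2, 0], [24, 22, 111, -2, 0.6, 0.3, 0], [33, 30, 150, -2.7, 0.9, 0.4, 0], [41, 37, 187, -3.4, 1.1, 0.5, 0], [49, 45, 224, -4.1, 1.3, 0.6, 0], [58, 53, 265, -4.8, 1.5, 0.8, 0], [65, 60, 300, -5.4, 1.7, 0.9, 0], [65, 60, 300, -5.4, 1.7, 0.9, 0], [65, 60, 300, -5.4, 1.7, 0.9, 0], [65, 60, 300, -5.4, 1.7, 0.9, 0], [65, 60, 300, -5.4, 1.7, 0.9, 0]])

```text
clock: 8.4
eef_pos: [588.2, 21.8, 207.1]
ee_rot: [0.501, 0.427, -0.405, 0.634]
wrist_force: [0.6, 0.5, -2.2]
finger_gap: 0.058
```

```bash
cat > look.py <<'E'
from h import *
import sys
n=sys.argv[1]; where()
c,s=wcam('w'+n)
g=np.load('grasp.npz');k=np.load('pose0.npz')['k'];p,Rt=np.array(s['eef_pos']),R.from_quat(s['ee_rot'])
Rb=Rt*R.from_quat(g['q']).inv(); o=p-Rb.apply(g['p'])
fb=lambda P:Rb.apply(np.array(P,float))+o
it=[(fb,BINE,(255,255,0)),(lambda P:T2(k,P),RACKE,(0,255,0))]
im=overlay('',c['color'],c,it); cv2.imwrite(f'pics/w{n}o.png',cv2.resize(im,(800,600),interpolation=cv2.INTER_AREA))
c=optics.camera('scene'); im=overlay('',c['color'],c,it); cv2.imwrite(f'pics/s{n}o.png',im[500:1100,1050:1800]); save('s'+n,c)
E
python3 look.py 6; python3 -c "
from h import *
print(go(*edgewp(-12,170,15)))"
```

```text
t 8.4 F [ 0.6  0.5 -2.2] gap 0.058 q [-0.19  0.32 -0.01  2.    0.28  0.55 -0.26]
origin [-136.9    3.2  143.6] edge [-59.9   3.6 171.6] euler zyx [ 0.25 15.09 -0.05]
((array([16.5, 44.5,  1.1]), array([ 0.23, -0.08, -0.02])), array([635.9,  26.8, 205.4]))
```

View pics/w6o.png

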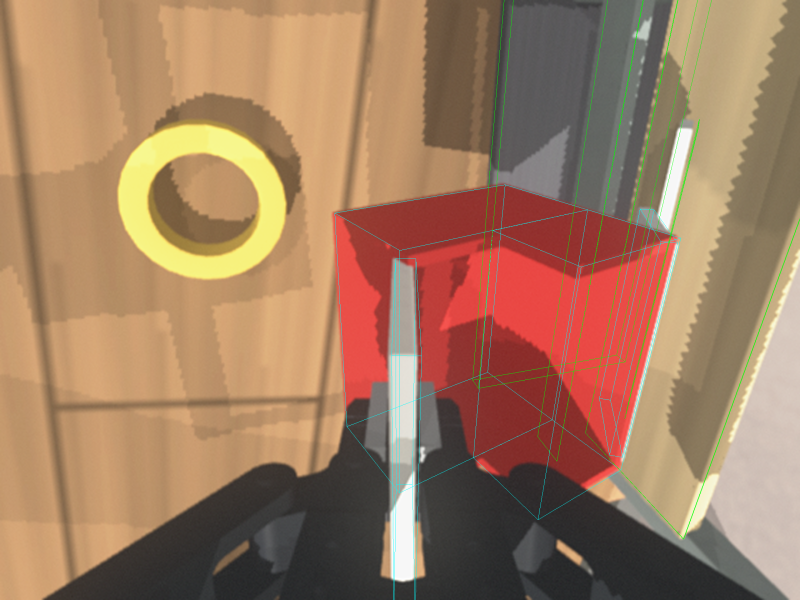

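View pics/s6o.png

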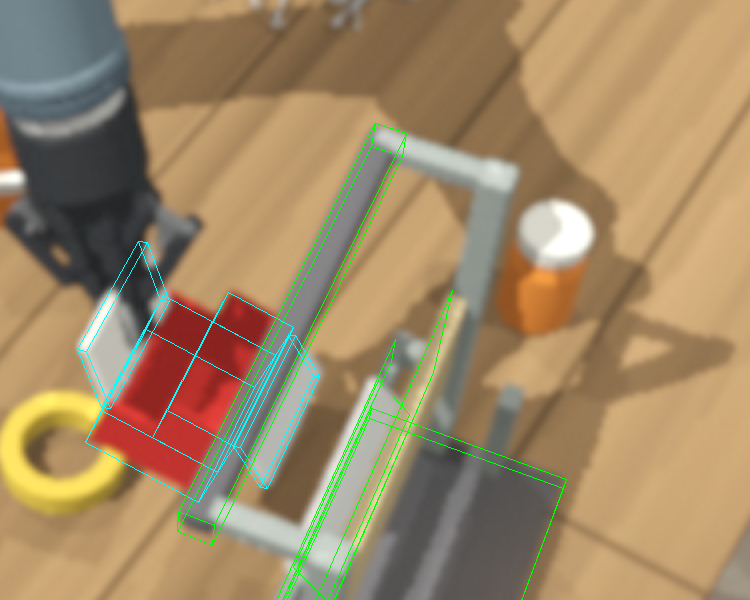

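Request:
send_rows(plan=[[4, 11, 0, 0, 0, 0, 0], [8, 22, 0, 0, 0, 0, 0], [12, 33, 0, 0, 0, 0, 0], [16, 44, 1, 0, 0, 0, 0], [16, 44, 1, 0, 0, 0, 0], [16, 44, 1, 0, 0, 0, 0], [16, 44, 1, 0, 0, 0, 0]])

```text
clock: 9.08
eef_pos: [635.1, 25.0, 206.1]
ee_rot: [0.502, 0.426, -0.405, 0.634]
wrist_force: [0.3, -0.2, -1.6]
finger_gap: 0.062
```

```bash
python3 look.py 7; python3 -c "
from h import *
print(go(*edgewp(-12,148,15,y=3)));print(go(*edgewp(-12,143,15,y=3)));print(go(*edgewp(-7,139,7,y=3)));print(go(*edgewp(-3.5,134.5,0,y=3)))"
```

```text
t 9.08 F [ 0.3 -0.2 -1.6] gap 0.062 q [-0.18  0.39 -0.01  1.88  0.27  0.58 -0.23]
origin [-89.9  -1.6 142.6] edge [-13.   -1.4 170.7] euler zyx [ 0.11 15.01 -0.03]
((array([21.3, -5.7, -8. ]), array([ 0.08, -0.02, -0.03])), array([635.4,  29.8, 183.4]))
((array([26.1, -7.2, -8.6]), array([ 0.08, -0.02, -0.03])), array([635.4,  29.8, 178.4]))
((array([ 44.4, -11.7, -11.2]), array([ 1.17, -0.05,  7.89])), array([636.4,  30. , 159.4]))
((array([ 62. , -15.2, -13.6]), array([ 2.13, -0.08, 14.83])), array([638.3,  30.3, 141.4]))
```

View pics/w7o.png

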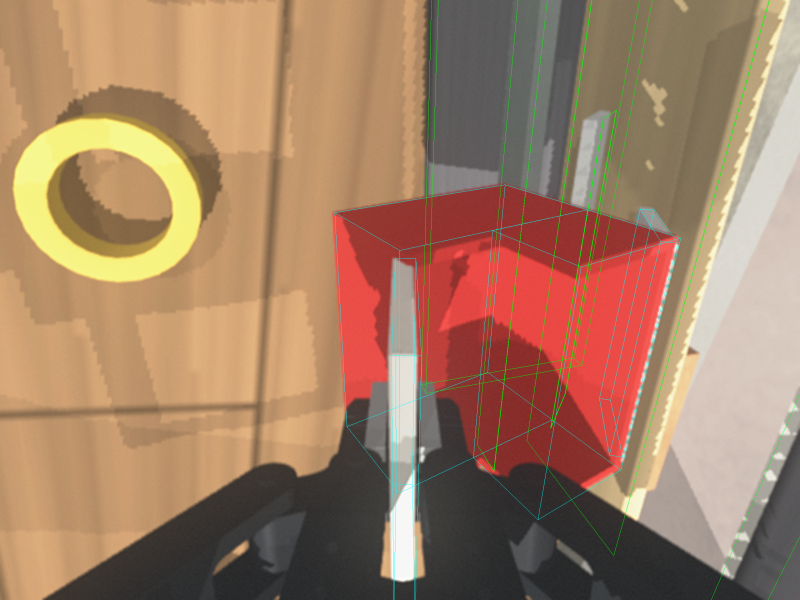

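View pics/s7o.png

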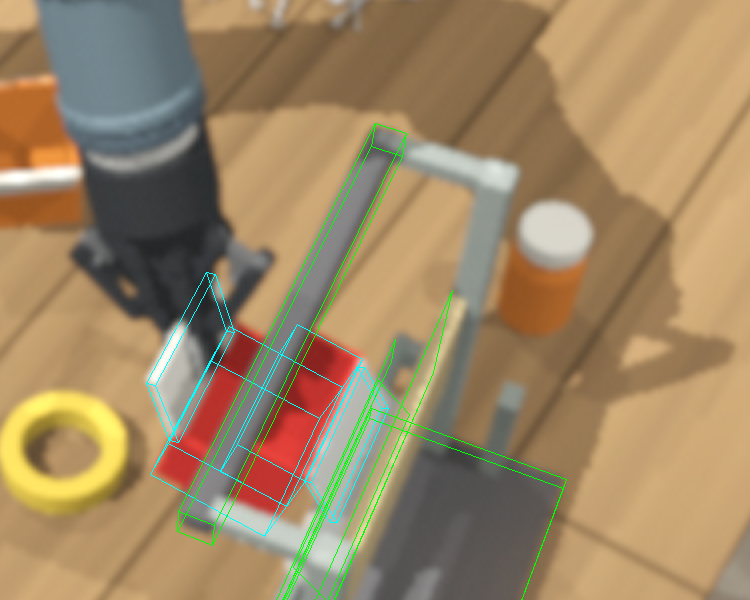

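Request:
send_rows(plan=[[5, -1, -1, 0, 0, 0, 0], [11, -3, -2, 0, 0, 0, 0], [16, -4, -3, 0, 0, 0, 0], [21, -5.5, -5, 0, 0, 0, 0], [21, -5.5, -5, 0, 0, 0, 0], [21, -5.5, -5, 0, 0, 0, 0]])

```text
clock: 9.68
eef_pos: [636.4, 26.7, 183.7]
ee_rot: [0.502, 0.426, -0.405, 0.634]
wrist_force: [0.3, -0.2, -0.9]
finger_gap: 0.061
```

```bash
python3 look.py 8; python3 -c "
from h import *
print(go(*edgewp(-12,144,15,y=0)));print(go(*edgewp(-9.5,141.5,10,y=0)));print(go(*edgewp(-7,139,5,y=0)));print(go(*edgewp(-5,136,0,y=0)))"
```

```text
t 9.68 F [ 0.3 -0.2 -0.9] gap 0.061 q [-0.19  0.43 -0.    1.9   0.28  0.54 -0.26]
origin [-8.840e+01 -1.000e-01  1.202e+02] edge [-11.5  -0.  148.3] euler zyx [ 0.07 15.   -0.02]
((array([ 4.5, -2.5, -1. ]), array([ 0.04, -0.01, -0.09])), array([635.9,  26.8, 179.4]))
((array([15.7, -6.1, -2.6]), array([ 0.72, -0.02,  4.87])), array([635.7,  26.8, 167.6]))
((array([27.2, -9. , -4.2]), array([ 1.41, -0.04,  9.82])), array([636.3,  26.9, 155.5]))
((array([ 39.5, -11.8,  -5.9]), array([ 2.1 , -0.06, 14.77])), array([637.3,  27.1, 142.9]))
```

View pics/s8o.png

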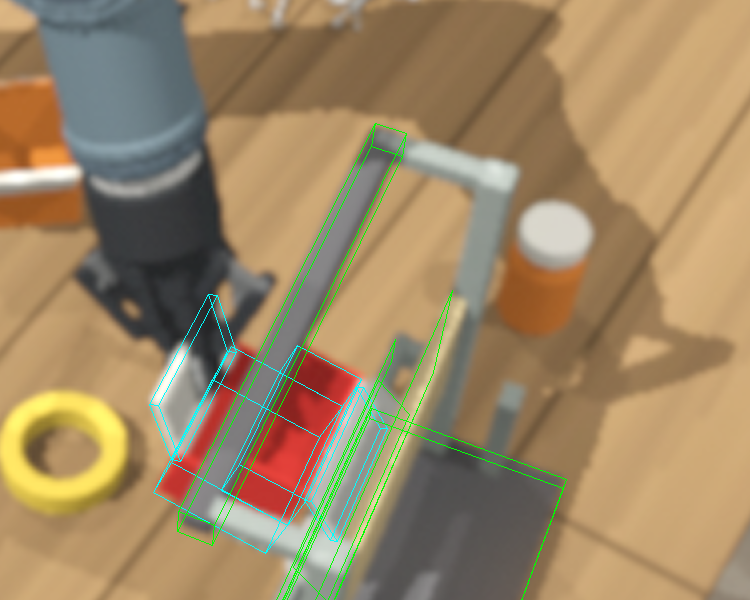

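Request:
send_rows(plan=[[2, -1.2, -0.5, 0, 0, 0, 0], [4.5, -2.5, -1, 0, 0, 0, 0], [8, -3.7, -1.5, 0.2, 0, 1.6, 0], [12, -5, -2, 0.5, 0, 3.3, 0], [15.5, -6, -2.5, 0.7, 0, 4.9, 0], [15.5, -6, -2.5, 0.7, 0, 4.9, 0], [15.5, -6, -2.5, 0.7, 0, 4.9, 0]])

```text
clock: 10.37
eef_pos: [635.1, 26.7, 167.4]
ee_rot: [0.524, 0.402, -0.381, 0.648]
wrist_force: [-0.2, 0.7, -1.5]
finger_gap: 0.062
```

```bash
python3 -c "
from h import *
where()
print(go(*edgewp(-7,139,5,y=0)));print(go(*edgewp(-5,136,0,y=0)))"
```

```text
t 10.37 F [-0.2  0.7 -1.5] gap 0.062 q [-0.23  0.43  0.05  1.99  0.34  0.37 -0.34]
origin [-8.430e+01  1.000e-01  1.066e+02] edge [-1.010e+01  1.000e-01  1.412e+02] euler zyx [ 5.000e-02  1.007e+01 -1.000e-02]
((array([11.3, -3.3, -1.5]), array([ 0.74, -0.04,  5.01])), array([636.3,  26.9, 155.5]))
((array([23.3, -7.1, -3.2]), array([ 1.43, -0.06,  9.96])), array([637.3,  27.1, 142.9]))
```

Request:
send_rows(plan=[[4, -1.1, -0.5, 0.2, 0, 1.7, 0], [8, -2.2, -1, 0.5, 0, 3.4, 0], [11.3, -3.3, -1.5, 0.7, 0, 5, 0], [11.3, -3.3, -1.5, 0.7, 0, 5, 0], [11.3, -3.3, -1.5, 0.7, 0, 5, 0]])

```text
clock: 10.78
eef_pos: [637.0, 27.1, 156.0]
ee_rot: [0.545, 0.376, -0.354, 0.661]
wrist_force: [0.2, 0.5, -2.0]
finger_gap: 0.059
```

```bash
python3 -c "
from h import *
where()
print(go(*edgewp(-5,137,2,y=0)));print(go(*edgewp(-5,136,0,y=0)))"
```

```text
t 10.78 F [ 0.2  0.5 -2. ] gap 0.059 q [-0.31  0.43  0.15  2.07  0.45  0.2  -0.47]
origin [-77.1   0.2  98.5] edge [ -6.3   0.2 139.5] euler zyx [0.07 4.98 0.01]
((array([ 7.5, -3.2, -0.9]), array([ 0.46, -0.06,  2.94])), array([637.6,  27.1, 147.7]))
((array([11.7, -5.7, -1.5]), array([ 0.74, -0.06,  4.92])), array([637.3,  27.1, 142.9]))
```

Request:
send_rows(plan=[[3, -1.5, -0.5, 0.2, 0, 1.2, 0], [5.5, -3, -0.9, 0.4, 0, 2.3, 0], [7.5, -4, -1.2, 0.5, 0, 3, 0], [7.5, -4, -1.2, 0.5, 0, 3, 0], [7.5, -4, -1.2, 0.5, 0, 3, 0], [7.5, -4, -1.2, 0.5, 0, 3, 0]])

```text
clock: 11.28
eef_pos: [637.5, 26.7, 147.9]
ee_rot: [0.558, 0.359, -0.338, 0.667]
wrist_force: [-1.1, 0.7, -1.7]
finger_gap: 0.059
```

```bash
python3 -c "
from h import *
where()
print(go(*edgewp(-5,136,0,y=0)));print(go(*edgewp(-3.5,133.5,0,y=0)))"
```

```text
t 11.28 F [-1.1  0.7 -1.7] gap 0.059 q [-0.12  0.44 -0.09  2.1   1.19  0.2  -1.19]
origin [-73.6  -0.4  92.6] edge [ -5.2  -0.5 137.4] euler zyx [-0.06  1.86  0.09]
((array([ 4.2, -2.6, -1. ]), array([ 0.16, -0.05,  1.85])), array([637.3,  27.1, 142.9]))
((array([ 7.1, -2.6, -1.4]), array([ 0.16, -0.05,  1.85])), array([638.8,  27.3, 140.4]))
```

Request:
send_rows(plan=[[1.5, -0.8, -0.3, 0.1, 0, 0.6, 0], [3, -1.6, -0.6, 0.1, 0, 1.2, 0], [4.2, -2.5, -1, 0.2, 0, 1.9, 0], [4.2, -2.5, -1, 0.2, 0, 1.9, 0], [4.2, -2.5, -1, 0.2, 0, 1.9, 0], [4.2, -2.5, -1, 0.2, 0, 1.9, 0]])

```text
clock: 11.78
eef_pos: [637.3, 27.6, 142.9]
ee_rot: [0.565, 0.35, -0.328, 0.672]
wrist_force: [0.8, 0.5, -1.6]
finger_gap: 0.063
```

```bash
python3 look.py 9; python3 -c "
from h import *
print(go(*edgewp(-3.5,133.5,0,y=0)))"
```

```text
t 11.78 F [ 0.8  0.5 -1.6] gap 0.063 q [-0.09  0.45 -0.12  2.13  1.55  0.2  -1.55]
origin [-71.9   0.6  89.1] edge [ -4.9   0.6 136.1] euler zyx [ 0.02 -0.05  0.06]
((array([ 2.9, -0. ,  0.2]), array([-0.02, -0.06, -0.05])), array([638.8,  27.3, 140.4]))
```

View pics/w9o.png

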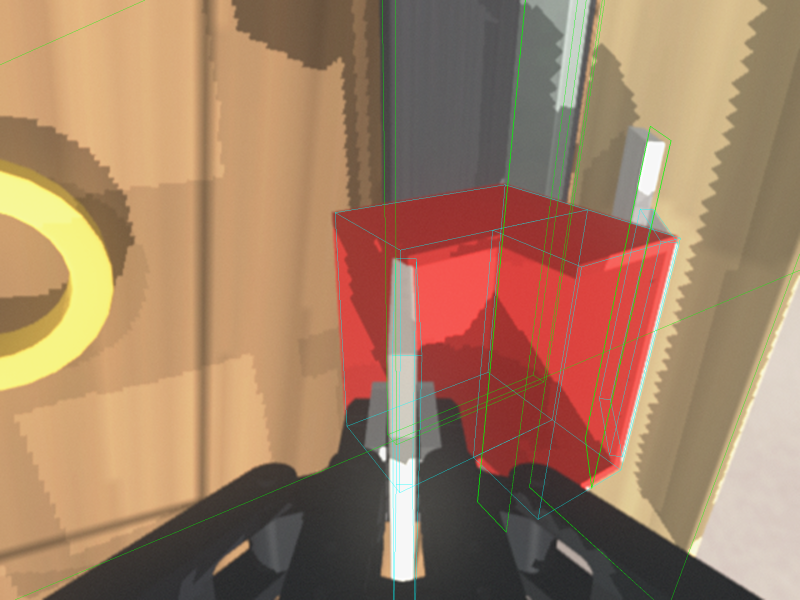

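View pics/s9o.png

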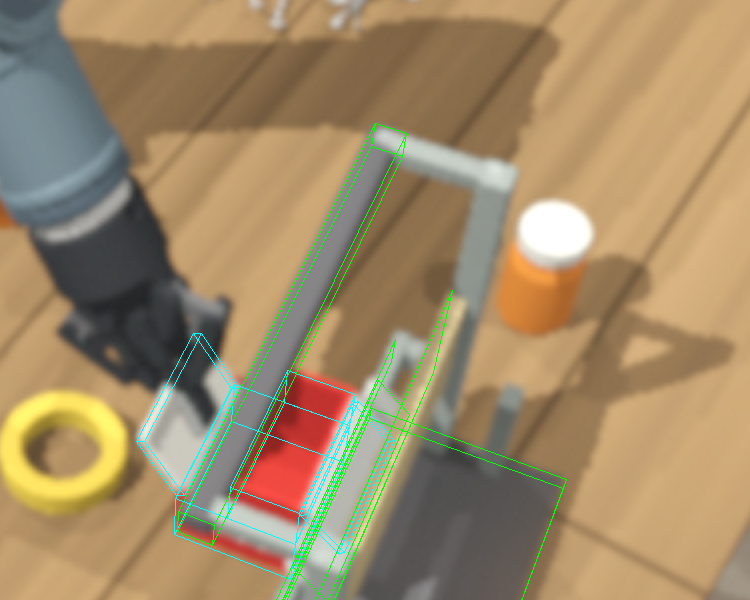

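Request:
send_rows(plan=[[1, 0, 0, 0, 0, 0, 0], [2, 0, 0, 0, 0, 0, 0], [3, 0, 0, 0, 0, 0, 0], [3, 0, 0, 0, 0, 0, 0], [3, 0, 0, 0, 0, 0, 0]])

```text
clock: 12.3
eef_pos: [637.4, 27.4, 140.1]
ee_rot: [0.565, 0.35, -0.328, 0.672]
wrist_force: [-12.1, -0.2, 11.0]
finger_gap: 0.059
```

```bash
python3 -c "
from h import *
where()
print(go(*edgewp(-3.5,133.5,0,y=0)));print(go(*edgewp(-3.5,131.5,0,y=0)))"
```

```text
t 12.3 F [-12.1  -0.2  11. ] gap 0.059 q [-0.09  0.46 -0.12  2.13  1.58  0.2  -1.57]
origin [-71.8   0.3  86.2] edge [ -4.8   0.3 133.2] euler zyx [ 0.02 -0.01  0.06]
((array([0.5, 1.3, 0.2]), array([-0.01, -0.06, -0.01])), array([638.8,  27.3, 140.4]))
((array([ 2.1,  0.2, -0. ]), array([-0.01, -0.06, -0.01])), array([638.8,  27.3, 138.4]))
```

Request:
send_rows(plan=[[1, -0.5, 0, 0, 0, 0, 0], [2, -1.2, 0, 0, 0, 0, 0], [2, -1.2, 0, 0, 0, 0, 0], [2, -1.2, 0, 0, 0, 0, 0]])

```text
clock: 12.63
eef_pos: [637.5, 27.3, 139.9]
ee_rot: [0.565, 0.349, -0.327, 0.672]
wrist_force: [-31.7, 0.1, 37.3]
finger_gap: 0.059
```

```bash
python3 look.py 10
```

```text
t 12.63 F [-31.7   0.1  37.3] gap 0.059 q [-0.08  0.46 -0.13  2.13  1.61  0.2  -1.6 ]
origin [-71.6   0.3  86.2] edge [ -4.7   0.3 133.4] euler zyx [ 0.04 -0.17  0.03]
```

View pics/w10o.png

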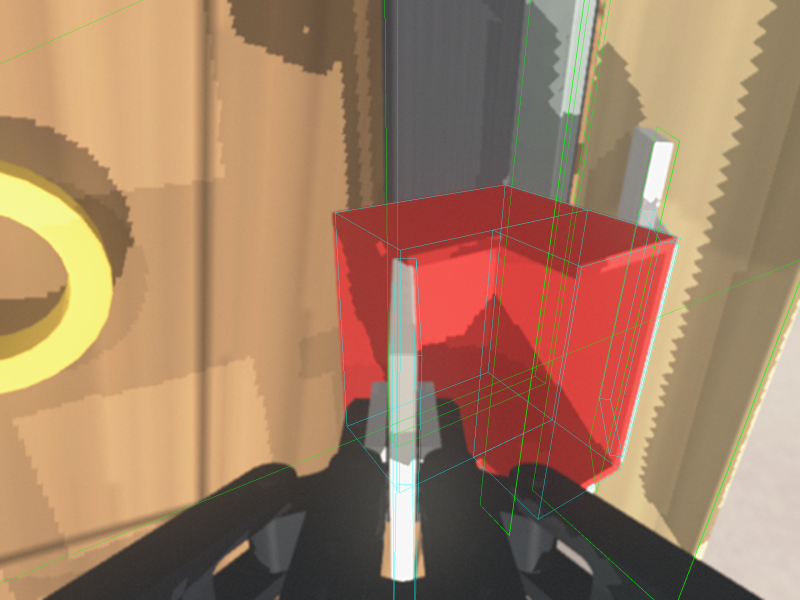

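Request:
send_rows(plan=[[-1.5, 1, 0, 0, 0, 0, 0], [-2.5, 1.4, 0, 0, 0, 0, 0], [-2.5, 1.4, 0, 0, 0, 0, 0]])

```text
clock: 12.98
eef_pos: [637.5, 27.3, 140.2]
ee_rot: [0.565, 0.35, -0.328, 0.671]
wrist_force: [-8.4, 0.2, 4.0]
finger_gap: 0.058
```

```bash
python3 -c "
from h import *
where()"
```

```text
t 12.98 F [-8.4  0.2  4. ] gap 0.058 q [-0.08  0.46 -0.13  2.13  1.57  0.2  -1.57]
origin [-71.8   0.3  86.3] edge [ -4.8   0.3 133.3] euler zyx [0.02 0.02 0.07]
```

Seated, with only a light residual force. Releasing.

Request:
send_rows(plan=[[0, 0, 0, 0, 0, 0, 0.1], [0, 0, 0, 0, 0, 0, 0.25], [0, 0, 0, 0, 0, 0, 0.4], [0, 0, 0, 0, 0, 0, 0.4], [0, 0, 0, 0, 0, 0, 0.4], [0, 0, 0, 0, 0, 0, 0.4]])

```text
clock: 13.48
eef_pos: [638.3, 27.3, 140.4]
ee_rot: [0.565, 0.35, -0.328, 0.672]
wrist_force: [-0.3, -0.2, 0.1]
finger_gap: 0.4
```

```bash
python3 look.py 11
```

```text
t 13.48 F [-0.3 -0.2  0.1] gap 0.4 q [-0.08  0.46 -0.13  2.13  1.58  0.2  -1.57]
origin [-70.9   0.2  86.5] edge [-3.900e+00  1.000e-01  1.335e+02] euler zyx [ 0.02 -0.03  0.06]
```

View pics/w11o.png

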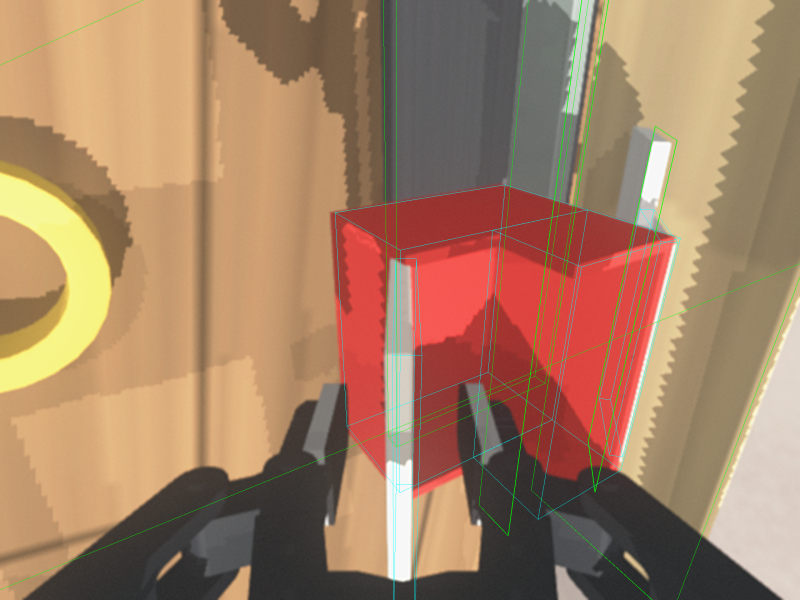

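Request:
send_rows(plan=[[-6, 0, 0, 0, 0, 0, 0.4], [-12, 0, 0, 0, 0, 0, 0.4], [-18, 0, 0, 0, 0, 0, 0.4], [-24, 0, 0, 0, 0, 0, 0.4], [-30, 0, 0, 0, 0, 0, 0.4], [-36, 0, 0, 0, 0, 0, 0.4], [-42, 0, 0, 0, 0, 0, 0.4], [-48, 0, 0, 0, 0, 0, 0.4], [-54, 0, 0, 0, 0, 0, 0.4], [-60, 0, 0, 0, 0, 0, 0.4], [-60, 0, 0, 0, 0, 0, 0.4]])

```text
clock: 14.5
eef_pos: [605.7, 30.1, 191.6]
ee_rot: [0.565, 0.349, -0.328, 0.672]
wrist_force: [0.0, -0.9, -0.4]
finger_gap: 0.403
```

```bash
cat > fin.py <<'E'
from h import *
import sys
n=sys.argv[1]; p,Rt,s=pose(); print(s['clock'],p.round(1),np.round(s['qpos'],2),np.round(s['wrist_force'],1),s['finger_gap'])
k=np.load('pose0.npz')['k']; fb=lambda P:T2(k,np.array(P)+[-70.5,0,86.5])
it=[(fb,BINE,(255,255,0)),(lambda P:T2(k,P),RACKE,(0,255,0))]
c,_=wcam('w'+n); im=overlay('',c['color'],c,it); cv2.imwrite(f'pics/w{n}o.png',cv2.resize(im,(800,600),interpolation=cv2.INTER_AREA))
c=optics.camera('scene'); save('s'+n,c); im=overlay('',c['color'],c,it); cv2.imwrite(f'pics/s{n}o.png',im[500:1100,1050:1800])
c=optics.camera('top'); save('t'+n,c)
E
python3 fin.py 12
```

```text
14.5 [605.7  30.1 191.6] [-0.02  0.32 -0.22  2.17  1.17  0.25 -1.17] [ 0.  -0.9 -0.4] 0.4027832384668107
```

View pics/w12o.png

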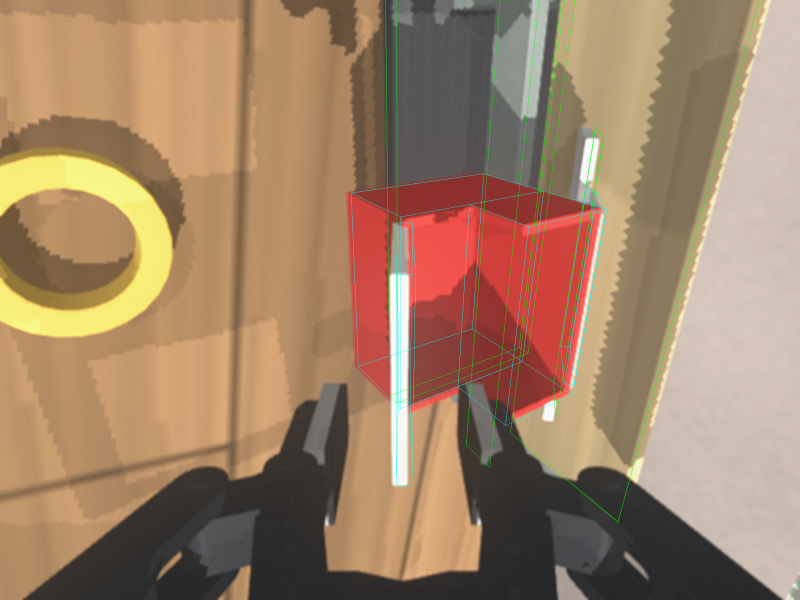

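View pics/s12o.png

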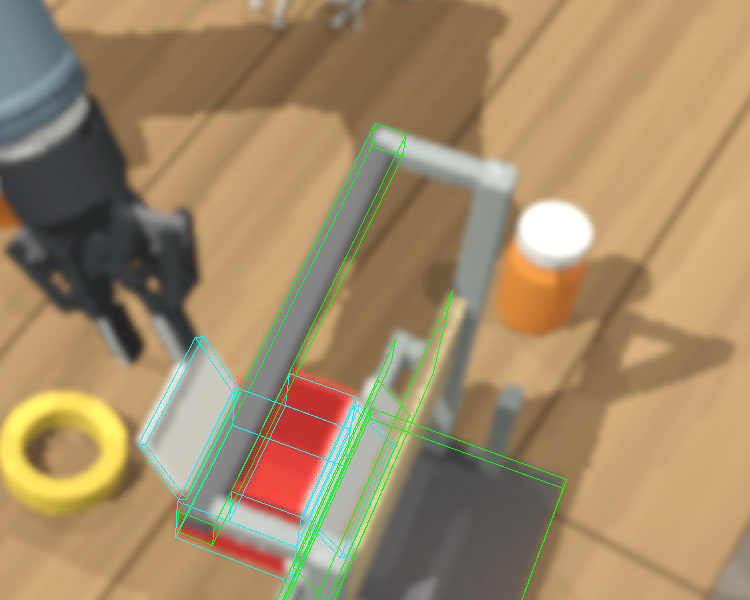

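Request:
send_rows(plan=[[-8, 0, 0, 0, 0, 0, 0.4], [-16, 0, 0, 0, 0, 0, 0.4], [-24, 0, 0, 0, 0, 0, 0.4], [-32, 0, 0, 0, 0, 0, 0.4], [-40, 0, 0, 0, 0, 0, 0.4], [-40, 0, 0, 0, 0, 0, 0.4], [-40, 0, 0, 0, 0, 0, 0.4]])

```text
clock: 15.23
eef_pos: [584.3, 31.7, 224.3]
ee_rot: [0.565, 0.35, -0.328, 0.672]
wrist_force: [0.1, -0.9, 0.4]
finger_gap: 0.403
```

```bash
python3 fin.py 13
```

```text
15.2333 [584.3  31.7 224.3] [ 0.06  0.24 -0.32  2.19  0.96  0.3  -0.97] [ 0.1 -0.9  0.4] 0.4031209220625411
```

View pics/w13o.png

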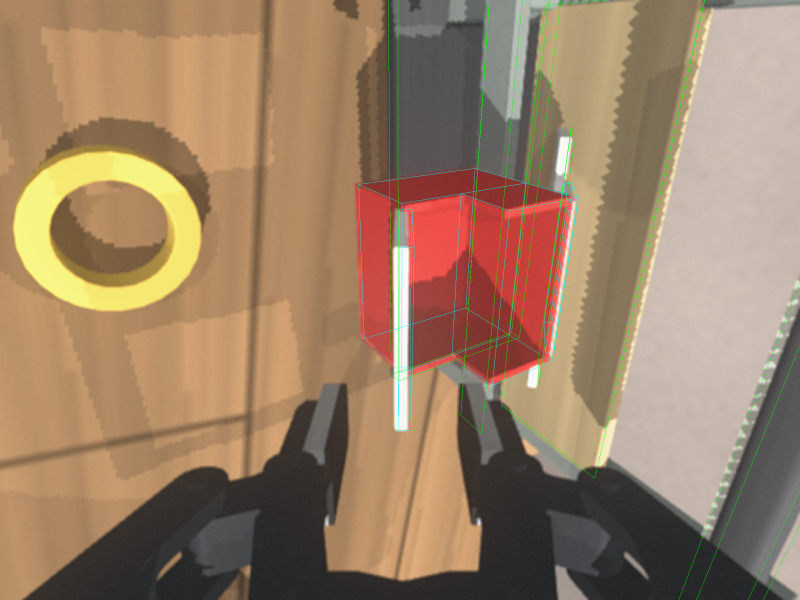

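View pics/t13.png

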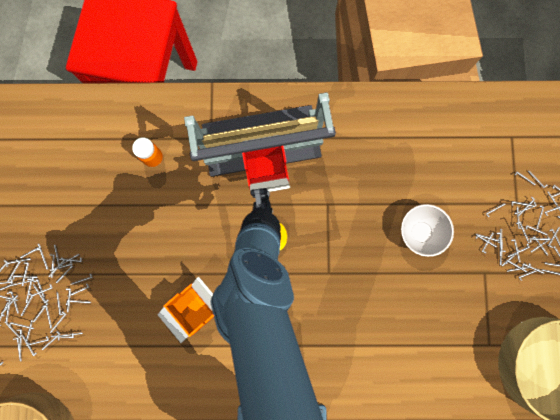

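The wrist picture shows the bin level on the cleat: it overlays the home model, with the lip showing on both sides of the strip, at (565,155) and (533,375). The top picture shows the jar at (148,152) and the bowl at (427,230), both where they were. The roll is under the arm here, but the scene view showed it in place.

```bash
python3 -c "
from h import *
print(ctrl.job_done())"
```

```text
the job is handed in; nothing more can be done
None
```

The red bin is hanging on the cleat and released, and I handed the job in at about 15 s on the robot's clock. No verdict was given.

**What I did:** I gripped the bin by its white tab and lifted it. With the front tipped up 15° I carried it to the rack, dipped the strip behind the cleat's lip and lowered the front to level. I then pressed it down until it stopped, eased off and let go.

**Seating:** Pressing harder raised the wrist force from about 16 N to about 49 N with almost no further movement. The bin's origin read (-71.8, 0.3, 86.3) in the rack frame, against (-70.5, y, 86.5) for home. It was level to 0.1°. The 1.3 mm difference in x is within camera calibration.

**After release:** The wrist pictures match the model of the bin at home to within a few pixels. The cleat shows on both sides of the strip, so the whole strip is on it. The gripper is well clear and reads almost no force.

**Bystanders:** The jar and bowl look unmoved in the last top view. The arm hid the roll there, but the scene and wrist views show it lying undisturbed.

**Departures from plan:** I swung the gripper 8° within the plane of the tab, because a wrist joint was close to its limit. The rack outline drawn over the scene-camera pictures sat a few millimetres off, so I relied on the wrist camera, which agreed to about 1 mm.

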